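# Restock the bolted condiment cupboard

## Task

Unlock the small white cupboard by lifting its roof bolt over the bump and drawing it right back, swing the door open, and stand every long-necked green bottle from the worktop upright in the rack on the inside of the door. Then shut the door fully and shoot the bolt back home, over the bump and down. Leave the other kitchen things standing where they are.

Things in the scene. Friction and masses are not known exactly. Their poses are not given: they have to be found in the camera images.
- cabinet: White condiment cupboard, 180 deep (x) x 280 wide (y) x 190 mm tall, front towards the robot (-x); origin at the centre of its underside; x points front to back, z up. On its roof lies a steel bolt along y, over a detent bump, in two guide staples 66 mm high, 50 mm to the -y side and 110 mm to the +y side of the knob's home place. Inside is room for the rack with standing bottles.
- bolt_knob (a point): Centre (half-way up) of the upright round black knob on the bolt bar, 24 mm across, 42 mm tall, 51 mm above the cupboard's roof when down; the bar's top is 21 mm below this point. Axes parallel to the cupboard's; y is the direction in which the bolt is withdrawn, towards the hinge side.
- bolt (a joint): Travel of the bolt along y, m: 0 = home (door locked), 0.056 = fully withdrawn. A foot under the bar meets a fixed bump 14 mm high: with the bolt down it moves only from 0 to 0.004 or from 0.048 to 0.056, so it must be lifted over the bump either way. Friction about 1 N. Withdrawn past 0.046 it frees the door; it must be withdrawn while the door shuts, too.
- bolt_lift (a joint): Height of the bolt bar above its lowest position, m: 0 = down, 0.025 = highest. It clears the bump at 0.013 or more; a pull of about 3 to 4 N (weight and light spring) draws it down again.
- door (a joint): Opening angle of the cupboard door, rad: 0 = shut, up to 1.8 (bolted it has 0.045 of play). Upright hinge at the front's +y edge; seen from above the door swings clockwise, towards the robot. Light friction; it stays where it is left. A steel keeper hook near its free edge stands 54 mm above the roof and reaches 50 mm back over it; the bolt's nose holds it from the front.
- door_handle (a point): Grip point on the door's handle, an upright round steel bar 12 mm across, reaching from 100 to 190 mm above the worktop, 50 mm off the door's face, 200 mm along the door from the hinge. The point is 165 mm above the worktop. The door's top edge is at 188 mm. Axes as of rack.
- door_hinge (a point): Point on the hinge's vertical axis at the height of door_handle.
- rack (a point): Centre of the inner floor, 25 mm above the worktop, of the white rack inside the door. Turns with the door: x away from the door's inner face, y along the door towards the hinge (120 mm away), z up. Open-topped trough 64 mm wide (x), 190 mm long (y), walls 40 mm above its floor; three bottles fit in a row 61 mm apart. The door behind (x = -32 mm) rises 163 mm above the floor.
- bottle0_mid (a point): Centre (half-way up) of a loose green glass bottle: 140 mm tall, thick heavy base 50 mm across up to 28 mm, tapering to a long neck 23 mm across from 85 mm up, with a steel cap 26 mm across on the top 18 mm. z points up the bottle. About 0.22 kg. None when this bottle is absent (two or three of the four are there).
- bottle1_mid (a point): Centre (half-way up) of a loose green glass bottle: 140 mm tall, thick heavy base 50 mm across up to 28 mm, tapering to a long neck 23 mm across from 85 mm up, with a steel cap 26 mm across on the top 18 mm. z points up the bottle. About 0.22 kg. None when this bottle is absent (two or three of the four are there).
- bottle2_mid (a point): Centre (half-way up) of a loose green glass bottle: 140 mm tall, thick heavy base 50 mm across up to 28 mm, tapering to a long neck 23 mm across from 85 mm up, with a steel cap 26 mm across on the top 18 mm. z points up the bottle. About 0.22 kg. None when this bottle is absent (two or three of the four are there).
- bottle3_mid (a point): Centre (half-way up) of a loose green glass bottle: 140 mm tall, thick heavy base 50 mm across up to 28 mm, tapering to a long neck 23 mm across from 85 mm up, with a steel cap 26 mm across on the top 18 mm. z points up the bottle. About 0.22 kg. None when this bottle is absent (two or three of the four are there).
- jar: Bystander: squat white ceramic pot, 64 mm across, 55 mm tall; origin at the centre of its underside.
- mug: Bystander: white mug with a handle, 80 mm across, 90 mm tall; origin at the centre of its underside.
- salt: Bystander: steel salt pot, 38 mm across, 70 mm tall; origin at the centre of its underside.
- bowl: Bystander: white bowl, 130 mm across, 50 mm tall; origin at the centre of its underside.
- tin: Bystander: aluminium caddy 90 x 70 x 114 mm; origin at the centre of its underside.
- brush: Bystander: wooden-handled brush lying down, about 200 mm long.
Things that resemble listed ones, but are neither listed nor needed, are in the scene too. What is shaped like the part that bears bottle3_mid but pink is not meant. What is shaped like the part that bears bottle2_mid but black is not meant.

How it is judged:
By the outcome, as a careful person would: the job done as asked, in the order asked, and still so for the second after the job is handed in, with the robot touching nothing.
Of bottle0, bottle1, bottle2, bottle3 only 2 to 3 are there at a start; the rules pass over those that are not, and their reading is None.
At some moment in a run one of bottle0, bottle1, bottle2, bottle3 may be knocked a few centimetres aside while the robot is not near it.
It also fails if it takes over 210 s, if anything falls off the work surface, if the arm or the gripper's body presses on something with over 40 N, if the wrist force passes 120 N, or if a joint passes its speed limit or range.

## Robot

A 6-joint arm with a two-finger parallel gripper is mounted at the origin on the work surface. World frame = base frame: x ahead of the robot, y to its left, z up, the work surface at z = 0. Lengths are in m, angles in rad, forces in N, time in s.
With the tool pointing down it reaches from about 0.35 to 0.85 m from the base axis. Payload 8.1 kg.
Tool frame: the origin (TCP) lies midway between the tips of the shut fingers; the grasp point (between the pads) lies robot.grip_depth behind it (robot.grip_depth is the distance from the TCP to the grasp point, in m); z points along the fingers, y is the line along which they close (so a half turn about z gives the same grasp; the last joint's range is limited). The gripper opens to 93 mm and grips with 3 to 60 N. Pads are 15 mm wide; open, the fingers measure 128 mm over their backs; the gripper's body (75 mm by 188 mm) begins 65 mm behind the grasp point.
Start: joints at [1.108, 0.13, 1.488, -0, 1.523, -0.085], TCP at [0.221, 0.558, 0.186] pointing down, gripper open.
Joint ranges: [-2.96, 2.96], [-0.89, 2.26], [0.02, 2.5], [-1.34, 4.48], [0, 2.73], [-2.66, 2.66]. Speed limits (rad/s): [2.39, 2.39, 2.79, 3.14, 3.14, 3.14].

## Interface

Orientations are given as a rotation vector (axis times angle).
In Python, from plant import robot gives the robot as it stands.
- The arm moves only by the tool carry_out, never from a script. Its argument "rows" is a list of rows, each a list of 6 numbers: the shift along the tool's x, y, z in m, then the turn, a rotation vector about the tool's x, y, z in degrees. A call has 1 to 12 rows; each row is the pose to reach, as a shift and turn from the pose commanded when the call began, along the tool's axes at that moment; what a row does not reach only later rows make up. A row lasts 1/8 s, in which the tool goes at most 62.5 mm and 10.7 degrees, less where a joint would pass 70% of its speed; a pose out of reach is approached as far as the arm can. A call with a gripper value outside its range is refused whole. "jaw" is the closure in counts, from 0 (fully open) to 255 (shut), set as the call begins (left out, the last holds). The fingers move at their own pace and stop on an object; "force" is the grip in N (left out, the last holds). Time passes only in rows, so rows that repeat a pose let the fingers close. It gives the time, the measured TCP pose, the force, the opening and the grip force at its end, in the units of the state.
- robot.read_state(): the state, without advancing time (a new reading comes with each control period).
- robot.read_camera(name): name is "scene" or "top" or "wrist"; returns the picture (420x560x3 uint8, red, green, blue); there is no depth.
- robot.camera_model(name): a dict with "fx", "fy", "cx", "cy" (pixels), "R" (3x3) and "t" (3): a world point X has camera coordinates R X + t; the wrist camera has in their place "mount" (4x4, takes a point from camera to tool coordinates, whose origin is the TCP and whose axes are the flange's). Camera axes: x right, y down, z forward; pixel columns grow to the right and rows downward; lengths in m; the calibration is good to about 2 mm. The wrist camera is an equidistant fisheye: a pixel r from the principal point sees the ray r / f radians off the axis. A picture is of the moment at which its call begins: read the wrist's pose just before it. camera_model takes no time and is no camera call.
- robot.close_job(): hands the job in; it is judged then, once.
Trained networks look in the newest picture that a camera, given by its name, has taken for a name from the list of things; names that differ only in an ending like _2 or _b are one class to them, and where a whole thing is asked for, a point or a joint stands for the part that bears it (a point fixed in the world has none). Each returns a list of dicts, best first, with "conf" (0 to 1); they miss things now and then, are a little off and sometimes report something else, mostly with a low value. They report only what shows in the picture. A call takes as long as a camera call. They do not tell look-alikes from the thing itself.
- robot.outline_of(camera, target): "pixels" (420x560 bool, what is visible of it) and "pixel" ([column, row] in pixels, amid what is visible of it).
The state is a dict: "t": time; "q": joint angles; "dq": joint speeds; "joint_torque": joint torques, N m; "tool_pos": TCP position; "orientation": TCP orientation; "force": force on the tool from outside, world axes, zero at the start; "wrist_torque": the same for the moment, N m; "opening": finger opening in m; "gripper_force": force on a finger pad.
Only numpy, scipy, OpenCV 4.12 (cv2) and the standard library are available. Lean on these libraries where they do the work, as an engineer would, in place of code of your own. Each camera call takes 0.05 s, during which the arm holds its last target. There are 200 camera calls.

## Working session

There is one attempt and no reset: what is moved stays moved. The work goes in short steps, Python scripts to look and compute and a tool call to move; the robot and the scene stay as the last step left them, time stands still between calls to the robot, and variables do not carry over. Pictures are saved under pics/ and viewed, at most 14 in all, crops included, and the job is handed in when it is done.

Besides the shell and the picture viewer there is one more tool, called after ">>>" as name(argument=value, ...), one argument or row to a line, values as JSON. carry_out: Moves the arm, as the interface text tells. Its arguments: {"type":"object","properties":{"rows":{"type":"array"},"jaw":{"type":"number"},"force":{"type":"number"}},"required":["rows"]}

```bash
ls; mkdir -p pics
cat > h.py <<'E'
import numpy as np, cv2
from plant import robot
from scipy.spatial.transform import Rotation as Ro
def save(n,im): cv2.imwrite('pics/'+n,im[:,:,::-1])
def ray(cam,px):
    m=robot.camera_model(cam); R=np.array(m['R']);t=np.array(m['t'])
    d=R.T@np.array([(px[0]-m['cx'])/m['fx'],(px[1]-m['cy'])/m['fy'],1.]); return -R.T@t,d
def atz(cam,px,z):
    o,d=ray(cam,px); return o+d*(z-o[2])/d[2]
def proj(cam,X):
    m=robot.camera_model(cam); c=np.array(m['R'])@np.array(X)+np.array(m['t'])
    return [m['fx']*c[0]/c[2]+m['cx'],m['fy']*c[1]/c[2]+m['cy']]
def tri(pa,pb,a='scene',b='top'):
    o1,d1=ray(a,pa);o2,d2=ray(b,pb)
    s=np.linalg.lstsq(np.c_[d1,-d2],o2-o1,rcond=None)[0]
    A=o1+s[0]*d1;B=o2+s[1]*d2; return (A+B)/2,np.linalg.norm(A-B)
def st():
    s=robot.read_state(); print('t',round(s['t'],2),'pos',np.round(s['tool_pos'],4),'ori',np.round(s['orientation'],3),'F',np.round(s['force'],1),'open',round(s['opening'],4),'q',np.round(s['q'],2)); return s
E
python3 - <<'E'
from h import *
np.set_printoptions(suppress=True)
s=st(); print(robot.grip_depth)
a=robot.read_camera('scene');b=robot.read_camera('top')
save('s0.png',a);save('t0.png',b)
for n in ['cabinet','bolt_knob','door_handle','bottle0_mid','bottle1_mid','bottle2_mid','bottle3_mid','jar','mug','salt','bowl','tin','brush']:
    for c in ['scene','top']:
        print(n,c,[(np.round(o['pixel']).tolist(),round(o['conf'],2),int(o['pixels'].sum())) for o in robot.outline_of(c,n)])
for c in ['scene','top']:
    m=robot.camera_model(c); print(c,{k:np.round(v,3).tolist() for k,v in m.items()})
print(Ro.from_rotvec(s['orientation']).as_matrix().round(3)); print(robot.camera_model('wrist'))
E
```

```text
pics
t 0.0 pos [0.221  0.5571 0.1853] ori [-0.59  -3.085  0.003] F [-0.1  0.3  0.1] open 0.0931 q [ 1.11  0.13  1.49  0.    1.52 -0.09]
0.0188
cabinet scene [([298.0, 275.0], 0.82, 10901), ([144.0, 199.0], 0.49, 823)]
cabinet top [([255.0, 169.0], 0.79, 6265)]
bolt_knob scene [([288.0, 234.0], 0.75, 548)]
bolt_knob top [([260.0, 174.0], 0.55, 418)]
door_handle scene [([272.0, 228.0], 0.75, 413)]
door_handle top [([260.0, 194.0], 0.88, 1699)]
bottle0_mid scene []
bottle0_mid top []
bottle1_mid scene [([270.0, 229.0], 0.23, 351)]
bottle1_mid top []
bottle2_mid scene [([260.0, 209.0], 0.83, 342), ([228.0, 236.0], 0.58, 366), ([218.0, 207.0], 0.38, 341)]
bottle2_mid top [([306.0, 255.0], 0.7, 190), ([407.0, 192.0], 0.36, 504)]
bottle3_mid scene [([222.0, 186.0], 0.64, 284), ([217.0, 207.0], 0.55, 322)]
bottle3_mid top [([346.0, 273.0], 0.63, 184), ([343.0, 244.0], 0.6, 235), ([255.0, 168.0], 0.26, 6486)]
jar scene [([200.0, 222.0], 0.68, 432)]
jar top [([353.0, 235.0], 0.79, 304)]
mug scene [([211.0, 263.0], 0.76, 953)]
mug top []
salt scene [([179.0, 253.0], 0.62, 254)]
salt top [([357.
[... 399 characters left out ...]
, 0.984, -0.013], [0.728, 0.122, -0.674], [-0.662, -0.129, -0.738]], 't': [0.087, -0.293, 1.753]}
top {'fx': 421.684, 'fy': 421.684, 'cx': 272.323, 'cy': 207.301, 'R': [[0.001, -1.0, -0.004], [-0.975, 0.0, -0.223], [0.223, 0.004, -0.975]], 't': [0.035, 0.602, 1.348]}
[[-0.929  0.369 -0.001]
 [ 0.369  0.929 -0.002]
 [ 0.    -0.002 -1.   ]]
{'fx': 325.19226210127806, 'fy': 325.19226210127806, 'cx': 280.17997504499806, 'cy': 212.38161738360552, 'mount': array([[ 0.0001401 , -0.96279749, -0.27022392,  0.07448464],
       [ 0.99999977,  0.00031514, -0.00060438,  0.00025421],
       [ 0.00066705, -0.27022377,  0.96279731, -0.19883747],
       [ 0.        ,  0.        ,  0.        ,  1.        ]])}
```

View pics/s0.png

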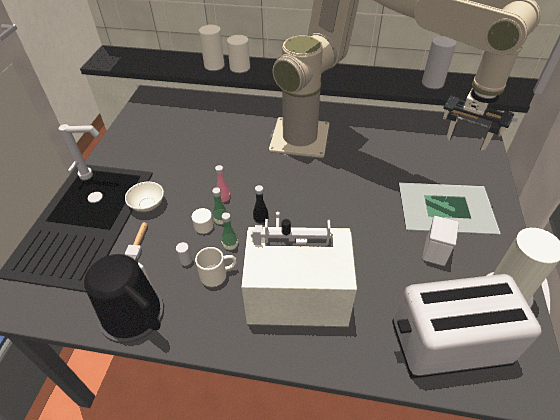

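View pics/t0.png

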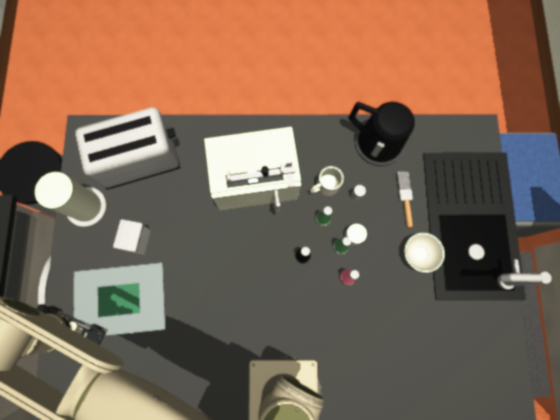

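The scene shows green bottles at (229,232) and (218,207). In the top view they are at (324,214) and (343,244). The pink (222,186) and black (260,206) ones are look-alikes. The cupboard is at (298,275), with its front towards the robot. Next is an enlarged crop to confirm the bottles and measure the cupboard.

Run:
```python
import cv2, numpy as np
a=cv2.imread('pics/s0.png')[155:335,165:365]; b=cv2.imread('pics/t0.png')[120:300,195:385]
A=cv2.resize(a,(400,360),interpolation=cv2.INTER_CUBIC);B=cv2.resize(b,(380,360),interpolation=cv2.INTER_CUBIC)
cv2.imwrite('pics/c0.png',np.hstack([A,B]))
```

```text
(no output)
```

View pics/c0.png

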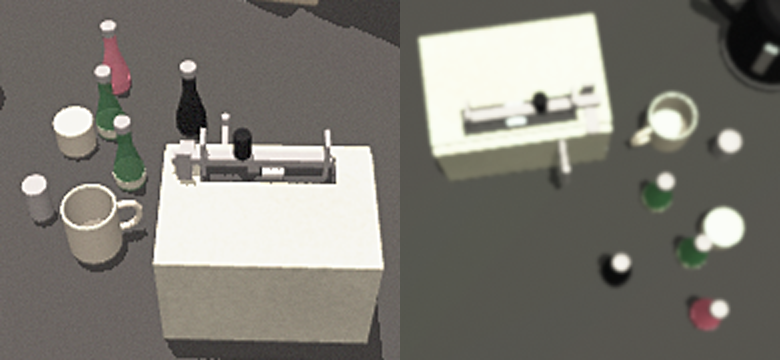

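In the crop, green bottle caps are at scene (226,216)/(216,191) and top (327,210)/(346,241). Both bottles are long-necked and green, so they are the ones meant. The black and pink ones are passed over. The knob top is at scene (286,221) and top (265,168).

Run:
```python
from h import *
np.set_printoptions(suppress=True,precision=4)
for n,p,q,z in [('A',(226,216),(327.5,210.5),.14),('B',(216.5,191),(346.5,241),.14),('knob',(286.5,221),(265,168.5),.262),('black',(259,189.5),(305.5,251.5),.14),('pink',(219,168.5),(355,275),.14),
 ('backR?',(243.5,286.5),(292.5,127),.19),('backL',(355.5,287.5),(205,138.5),.19),('frontL',(350,228.5),(211.5,192),.19)]:
    X,e=tri(p,q); print(n,X,'gap',round(e,4),'scene@z',atz('scene',p,z),'top@z',atz('top',q,z))
print('roof frontR top',atz('top',(299,184),.19),'handle top end',atz('top',(277,192+0),.19))
from scipy.optimize import least_squares
obs=[('scene',(243.5,286.5),(.09,-.14,.19)),('scene',(355.5,287.5),(.09,.14,.19)),('top',(292.5,127),(.09,-.14,.19)),('top',(205,138.5),(.09,.14,.19)),('scene',(350,228.5),(-.09,.14,.19)),('scene',(250,320),(.09,-.14,0)),('scene',(350.5,325),(.09,.14,0))]
def f(p):
    c,s=np.cos(p[2]),np.sin(p[2])
    return np.concatenate([np.array(proj(k,(p[0]+c*x-s*y,p[1]+s*x+c*y,z)))-u for k,u,(x,y,z) in obs])
r=least_squares(f,[.9,0,0],loss='soft_l1');print(r.x,np.degrees(r.x[2]),f(r.x).round(1))
```

```text
A [ 0.5762 -0.1413  0.1353] gap 0.0012 scene@z [ 0.5802 -0.1404  0.14  ] top@z [ 0.5751 -0.1401  0.14  ]
B [ 0.4784 -0.1982  0.1343] gap 0.0011 scene@z [ 0.4838 -0.1965  0.14  ] top@z [ 0.4775 -0.1967  0.14  ]
knob [0.6748 0.0566 0.2627] gap 0.0005 scene@z [0.6741 0.0567 0.262 ] top@z [0.675  0.0563 0.262 ]
black [ 0.4458 -0.0691  0.13  ] gap 0.0006 scene@z [ 0.4556 -0.0669  0.14  ] top@z [ 0.4446 -0.0681  0.14  ]
pink [ 0.3729 -0.2202  0.1317] gap 0.0001 scene@z [ 0.3816 -0.2168  0.14  ] top@z [ 0.3724 -0.2187  0.14  ]
backR? [ 0.8379 -0.0262  0.188 ] gap 0.0068 scene@z [ 0.8388 -0.0223  0.19  ] top@z [ 0.8377 -0.0294  0.19  ]
backL [0.7975 0.2478 0.1931] gap 0.0022 scene@z [0.7956 0.247  0.19  ] top@z [0.7987 0.2494 0.19  ]
frontL [0.6197 0.221  0.2007] gap 0.0006 scene@z [0.6106 0.2212 0.19  ] top@z [0.6226 0.2229 0.19  ]
roof frontR top [ 0.6482 -0.0477  0.19  ] handle top end [0.6225 0.0206 0.19  ]
[0.7268 0.0987 0.1535] 8.79772422448633 [-1.2 -0.8  1.6 -0.2 -1.1  0.2 -0.5  1.3  0.6  1.7 -2.6  3.1 -1.7 -0.3]
```

```bash
cat >> h.py <<'E'
def go(x,y,z,yaw=None,R=None):
    "row from measured pose to TCP x,y,z with tool down, tool y axis at yaw degrees"
    s=st(); R0=Ro.from_rotvec(s['orientation']).as_matrix()
    if R is None:
        c,q=np.cos(np.radians(yaw)),np.sin(np.radians(yaw)); R=np.array([[-q,c,0],[c,q,0],[0,0,-1]]).T
        R=np.c_[[-q,c,0],[c,q,0],[0,0,-1]]
    d=R0.T@(np.array([x,y,z])-s['tool_pos']); w=Ro.from_matrix(R0.T@R).as_rotvec(degrees=True)
    print('row',(d.round(4)).tolist()+w.round(1).tolist())
def wray(px):
    s=robot.read_state(); m=robot.camera_model('wrist'); M=np.array(m['mount'])
    u=np.array([px[0]-m['cx'],px[1]-m['cy']])/m['fx']; r=np.hypot(*u)+1e-9
    d=np.r_[u/r*np.sin(r),np.cos(r)]; R0=Ro.from_rotvec(s['orientation']).as_matrix()
    return R0@M[:3,3]+s['tool_pos'],R0@M[:3,:3]@d
def watz(px,z):
    o,d=wray(px); return o+d*(z-o[2])/d[2]
def wproj(X):
    s=robot.read_state(); m=robot.camera_model('wrist'); M=np.array(m['mount']); R0=Ro.from_rotvec(s['orientation']).as_matrix()
    c=M[:3,:3].T@(R0.T@(np.array(X)-s['tool_pos'])-M[:3,3]); th=np.arctan2(np.hypot(c[0],c[1]),c[2]); k=m['fx']*th/np.hypot(c[0],c[1])
    return [c[0]*k+m['cx'],c[1]*k+m['cy']]
E
python3 - <<'E'
from h import *
go(.675,.0565,.33,8.8)
E
```

```text
t 1.4 pos [0.2213 0.5577 0.1863] ori [-0.59  -3.086  0.   ] F [-0.4 -0.3 -0.3] open 0.0933 q [ 1.11  0.13  1.49  0.    1.52 -0.09]
row [-0.6066, -0.2985, -0.1437, -0.0, 0.0, 59.6]
```

>>> carry_out(
  rows=[
    [0,0,-0.06,0,0,0],
    [-0.05,-0.02,-0.12,0,0,5],
    [-0.1,-0.045,-0.144,0,0,10],
    [-0.15,-0.07,-0.144,0,0,15],
    [-0.2,-0.1,-0.144,0,0,20],
    [-0.25,-0.12,-0.144,0,0,25],
    [-0.3,-0.15,-0.144,0,0,30],
    [-0.35,-0.17,-0.144,0,0,35],
    [-0.4,-0.2,-0.144,0,0,41],
    [-0.45,-0.22,-0.144,0,0,47],
    [-0.5,-0.245,-0.144,0,0,53],
    [-0.55,-0.27,-0.144,0,0,59.6],
  ],
  jaw=100,
  force=25,
)

```text
t: 2.9
tool_pos: [0.634, 0.1024, 0.3304]
orientation: [2.05, 2.381, 0.0]
force: [0.5, -0.1, 0.3]
opening: 0.0563
gripper_force: 0.0
```

>>> carry_out(
  rows=[
    [0,0,0,0,0,0],
    [0,0,0,0,0,0],
  ],
)

```text
t: 3.15
tool_pos: [0.6328, 0.104, 0.3301]
orientation: [-2.045, -2.384, 0.0]
force: [0.4, -0.1, 0.4]
opening: 0.0565
gripper_force: 0.0
```

Run:
```python
from h import *
go(.675,.0565,.33,8.8)
w=robot.read_camera('wrist'); save('w1.png',w)
c=np.cos(.1535);s=np.sin(.1535)
L=lambda x,y,z:(.7268+c*x-s*y,.0987+s*x+c*y,z)
for P in [(-.09,-.14,.19),(-.09,.14,.19),(.09,.14,.19),(.09,-.14,.19)]: print(P,np.round(wproj(L(*P))))
print('knob',np.round(wproj((.675,.0565,.262))))
for n in ['bolt_knob','door_handle']:
    print(n,[(o['pixel'],round(o['conf'],2)) for o in robot.outline_of('wrist',n)])
```

```text
t 3.15 pos [0.6328 0.104  0.3301] ori [-2.045 -2.384  0.   ] F [ 0.4 -0.1  0.4] open 0.0565 q [ 0.08  0.24  1.11  0.    1.8  -0.07]
row [-0.0534, 0.0345, 0.0, -0.0, -0.0, -0.0]
(-0.09, -0.14, 0.19) [281. 320.]
(-0.09, 0.14, 0.19) [282.  81.]
(0.09, 0.14, 0.19) [443.  92.]
(0.09, -0.14, 0.19) [417. 314.]
knob [318. 269.]
bolt_knob [([317.0, 233.8], 0.56)]
door_handle [([277.5, 228.4], 0.84)]
```

View pics/w1.png

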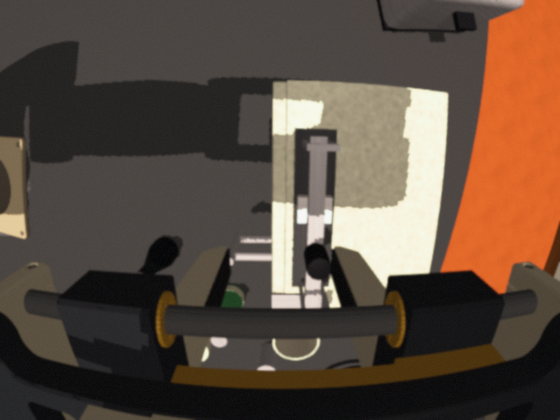

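The knob appears at (318,262), where predicted, and the bar runs vertically in the picture, so the yaw is right. Move over it and descend.

>>> carry_out(
  rows=[
    [-0.0535,0.0345,0,0,0,0],
    [-0.0535,0.0345,0,0,0,0],
    [-0.0535,0.0345,0.04,0,0,0],
    [-0.0535,0.0345,0.07,0,0,0],
    [-0.0535,0.0345,0.09,0,0,0],
    [-0.0535,0.0345,0.102,0,0,0],
    [-0.0535,0.0345,0.102,0,0,0],
  ],
)

```text
t: 4.18
tool_pos: [0.6748, 0.0567, 0.2282]
orientation: [-2.044, -2.385, 0.0]
force: [-0.7, 0.5, -0.7]
opening: 0.0563
gripper_force: 0.0
```

>>> carry_out(
  rows=[
    [0,0,0,0,0,0],
    [0,0,0,0,0,0],
    [0,0,0,0,0,0],
    [0,0,0,0,0,0],
    [0,0,0,0,0,0],
    [0,0,0,0,0,0],
  ],
  jaw=255,
  force=25,
)

```text
t: 4.92
tool_pos: [0.6749, 0.0562, 0.2298]
orientation: [2.045, 2.384, 0.0]
force: [-4.9, -0.7, 8.2]
opening: 0.0023
gripper_force: 4.0
```

Run:
```python
from h import *
a=robot.read_camera('scene');w=robot.read_camera('wrist');st()
A=cv2.resize(a[150:290,210:350],(390,390),interpolation=cv2.INTER_CUBIC);B=cv2.resize(w[130:330,200:400],(390,390),interpolation=cv2.INTER_CUBIC)
save('c2.png',np.hstack([A,B]))
```

```text
t 5.03 pos [0.6746 0.0561 0.2298] ori [-2.045e+00 -2.384e+00  1.000e-03] F [-7.4 -1.2  8.6] open 0.0004 q [ 0.01  0.33  1.18 -0.    1.63 -0.15]
```

View pics/c2.png

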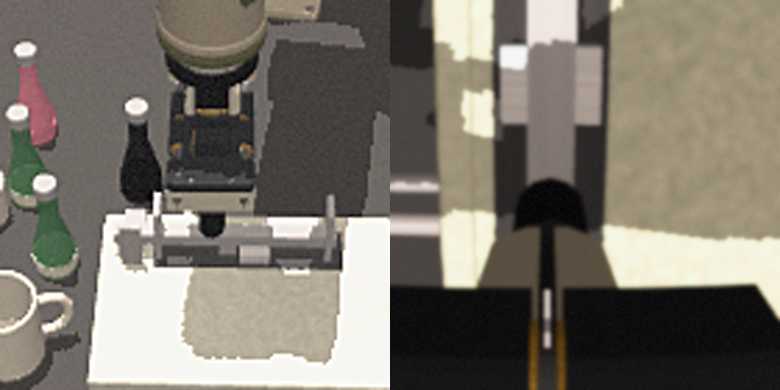

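The fingers shut beside the knob: in the wrist crop the knob stands to the +y side. Open and re-measure from this close view.

Run:
```python
from h import *
np.set_printoptions(suppress=True,precision=4)
w=robot.read_camera('wrist');st()
g=w.max(2); print(g[215:262:3,274:306:4])
for r in (222,225,228): print(watz((282,r),.262))
print('tips px',wproj(robot.read_state()['tool_pos']))
for o in robot.outline_of('wrist','bolt_knob'): 
    ys,xs=np.where(o['pixels']); print(o['conf'],xs.min(),xs.max(),ys.min(),ys.max())
```

```text
t 5.08 pos [0.6744 0.0561 0.2298] ori [-2.045 -2.384  0.001] F [-7.2  0.   8.7] open 0.0007 q [ 0.01  0.33  1.18 -0.    1.63 -0.15]
[[128 125 128 128 125  99  45  41]
 [127 124 125 128 126 100  43  37]
 [121  99  70 102 122  91  43  43]
 [ 26   7   9  12  25  72  45  41]
 [  7   8   9  12  15  18  41  40]
 [ 13   5   8   8   9   8  30  43]
 [ 11   8   6   8   8  11  21  42]
 [  6  10  14   7  11  10  14  42]
 [ 13   8  11   8   7   7  11  41]
 [ 12   8  14  13  15   9   8  38]
 [ 31  23  19  34  32  14  11  36]
 [ 88  33  27  87  85  71  32  48]
 [ 89  31  23  89  91  87  85  84]
 [ 89  24  20  88  88  90  90  89]
 [ 90  29  21  90  89  89  89  91]
 [ 89  24  20  86  91  90  91  89]]
[0.6725 0.0788 0.262 ]
[0.6728 0.0771 0.262 ]
[0.673  0.0754 0.262 ]
tips px [np.float64(279.39199607720997), np.float64(240.4487945037941)]
0.59 264 302 67 344
0.53 108 144 329 357
```

>>> carry_out(
  rows=[
    [0,0,0,0,0,0],
    [0,0,0,0,0,0],
    [0,0,0,0,0,0],
    [0,0,-0.04,0,0,0],
    [0,0,-0.07,0,0,0],
    [0,0,-0.07,0,0,0],
  ],
  jaw=100,
)

```text
t: 5.88
tool_pos: [0.6764, 0.0562, 0.3017]
orientation: [2.043, 2.381, 0.005]
force: [-0.7, 0.1, 0.0]
opening: 0.0543
gripper_force: 0.0
```

Run:
```python
from h import *
np.set_printoptions(suppress=True,precision=4)
w=robot.read_camera('wrist');st();a=robot.read_camera('scene');b=robot.read_camera('top')
print('pred',wproj((.675,.0565,.262)),wproj((.673,.0665,.262)))
for k,im in (('wrist',w),('scene',a),('top',b)):
  for o in robot.outline_of(k,'bolt_knob')[:1]: 
    ys,xs=np.where(o['pixels']); print(k,o['conf'],xs.min(),xs.max(),ys.min(),ys.max())
W=cv2.resize(w[180:380,200:400],(390,390),interpolation=cv2.INTER_CUBIC)
A=cv2.resize(a[195:265,240:310],(390,390),interpolation=cv2.INTER_NEAREST)
save('c3.png',np.hstack([W,A]))
```

```text
t 5.92 pos [0.6757 0.0562 0.2992] ori [2.045 2.383 0.002] F [ 0.3  0.8 -1.1] open 0.0556 q [ 0.01  0.33  1.05 -0.    1.75 -0.15]
pred [np.float64(280.17570233808175), np.float64(224.04832035903496)] [np.float64(279.56618317919725), np.float64(211.00708151614208)]
wrist 0.71 264 294 83 300
scene 0.75 250 330 219 240
top 0.38 240 252 173 179
```

View pics/c3.png

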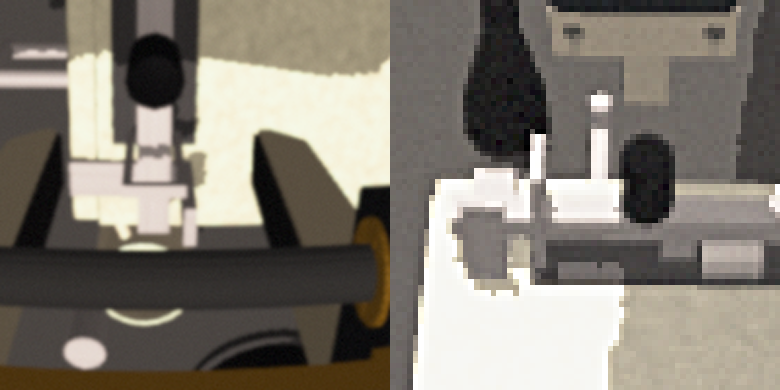

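Run:
```python
from h import *
import h
S0=dict(robot.read_state()); S1=dict(S0); S1['tool_pos']=np.array([.6744,.0561,.2298]); S1['orientation']=np.array([-2.045,-2.384,.001])
class F:
    camera_model=robot.camera_model
    def read_state(self): return self.S
f=F(); h.robot=f
t=np.linspace(0,2*np.pi,24)
for nm,S in (('now rows197-235 cols265-294',S0),('close row0 223 cols264-302',S1)):
    f.S=S; print(nm)
    for kx,ky,dz in [(.673,.0565,0),(.673,.0605,0),(.673,.07,0),(.673,.0565,.03),(.673,.05,0)]:
        P=np.array([wproj((kx+.012*np.cos(a),ky+.012*np.sin(a),z+dz)) for a in t for z in (.22,.262)])
        print(kx,ky,dz,P.min(0).round(),P.max(0).round())
```

```text
now rows197-235 cols265-294Traceback (most recent call last):
  File "<stdin>", line 12, in <module>
  File "h.py", line 35, in wproj
    s=robot.read_state(); m=robot.camera_model('wrist'); M=np.array(m['mount']); R0=Ro.from_rotvec(s['orientation']).as_matrix()
                            ~~~~~~~~~~~~~~~~~~^^^^^^^^^
TypeError: make.<locals>.<lambda>() takes 1 positional argument but 2 were given
```

Run:
```python
from h import *
import h
from types import SimpleNamespace as N
S0=dict(robot.read_state()); S1=dict(S0); S1['tool_pos']=np.array([.6744,.0561,.2298]); S1['orientation']=np.array([-2.045,-2.384,.001])
cm=robot.camera_model
t=np.linspace(0,2*np.pi,24)
for nm,S in (('now rows197-235 cols265-294',S0),('close row0 223 cols264-302',S1)):
    h.robot=N(camera_model=cm,read_state=lambda S=S:S); print(nm)
    for kx,ky,dz in [(.673,.0565,0),(.673,.0605,0),(.673,.07,0),(.673,.0565,.03),(.673,.05,0)]:
        P=np.array([wproj((kx+.012*np.cos(a),ky+.012*np.sin(a),z+dz)) for a in t for z in (.22,.262)])
        print(kx,ky,dz,P.min(0).round(),P.max(0).round())
```

```text
now rows197-235 cols265-294
0.673 0.0565 0 [262. 196.] [294. 239.]
0.673 0.0605 0 [263. 191.] [295. 234.]
0.673 0.07 0 [264. 181.] [297. 222.]
0.673 0.0565 0.03 [259. 204.] [295. 254.]
0.673 0.05 0 [261. 203.] [292. 247.]
close row0 223 cols264-302
0.673 0.0565 0 [255. 218.] [298. 279.]
0.673 0.0605 0 [256. 212.] [299. 273.]
0.673 0.07 0 [259. 198.] [302. 257.]
0.673 0.0565 0.03 [251. 232.] [301. 306.]
0.673 0.05 0 [254. 227.] [296. 288.]
```

Fitting the silhouette puts the knob at about (0.674, 0.057), so the aim was right and the reason for the miss is unclear. Descend again, close only part-way, and watch.

>>> carry_out(
  rows=[
    [0,0,0.04,0,0,0],
    [0,0,0.06,0,0,0],
    [0,0,0.074,0,0,0],
    [0,0,0.074,0,0,0],
    [0,0,0.074,0,0,0],
  ],
  jaw=140,
  force=10,
)

```text
t: 6.8
tool_pos: [0.6758, 0.0562, 0.2258]
orientation: [2.045, 2.383, 0.002]
force: [0.9, 0.0, -0.6]
opening: 0.042
gripper_force: 0.0
```

Run:
```python
from h import *
w=robot.read_camera('wrist');st();a=robot.read_camera('scene')
W=cv2.resize(w[180:310,215:345],(390,390),interpolation=cv2.INTER_CUBIC)
A=cv2.resize(a[175:245,250:320],(390,390),interpolation=cv2.INTER_CUBIC)
save('c4.png',np.hstack([W,A]))
```

```text
t 6.85 pos [0.6759 0.0563 0.226 ] ori [2.044e+00 2.383e+00 2.000e-03] F [ 1.1 -0.7  0.3] open 0.0423 q [ 0.01  0.33  1.19  0.    1.62 -0.15]
```

View pics/c4.png

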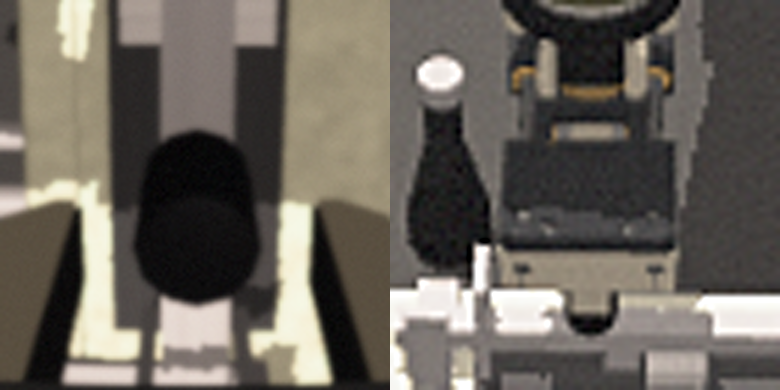

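Run:
```python
from h import *
for z in (.215,.226,.24,.25): print(z,np.round(proj('scene',(.703,.061,z)),1),np.round(wproj((.703,.0683,z)),1), np.round(wproj((.703,.0533,z)),1))
print('knob base/top',proj('scene',(.685,.058,.22)),proj('scene',(.675,.058,.262)))
```

```text
0.215 [286.3 241.5] [321.3 223.8] [317.2 244.1]
0.226 [286.3 238.8] [323.4 229. ] [319.  250.2]
0.24 [286.3 235.4] [326.3 236.3] [321.6 258.7]
0.25 [286.3 232.9] [328.7 242.2] [323.6 265.4]
knob base/top [np.float64(286.3012595568717), np.float64(234.74488463158818)] [np.float64(286.9498275390584), np.float64(221.32172886529148)]
```

The fingertips really sit about 27 mm above the nominal TCP: the scene row of the tip is 231, which fits z≈0.253. The first grasp therefore closed on top of the knob. Go 25 mm lower, watching the force.

>>> carry_out(
  rows=[
    [0,0,0.006,0,0,0],
    [0,0,0.012,0,0,0],
    [0,0,0.016,0,0,0],
    [0,0,0.016,0,0,0],
  ],
)

```text
t: 7.4
tool_pos: [0.6747, 0.0562, 0.2075]
orientation: [-2.045, -2.384, 0.001]
force: [0.1, -0.9, 0.6]
opening: 0.0421
gripper_force: 0.0
```

>>> carry_out(
  rows=[
    [0,0,0.006,0,0,0],
    [0,0,0.006,0,0,0],
    [0,0,0.006,0,0,0],
  ],
)

```text
t: 7.78
tool_pos: [0.6752, 0.0562, 0.2024]
orientation: [-2.045, -2.384, 0.0]
force: [0.0, -0.1, 0.6]
opening: 0.0418
gripper_force: 0.0
```

>>> carry_out(
  rows=[
    [0,0,0,0,0,0],
    [0,0,0,0,0,0],
    [0,0,0,0,0,0],
    [0,0,0,0,0,0],
    [0,0,0,0,0,0],
  ],
  jaw=255,
  force=20,
)

```text
t: 8.4
tool_pos: [0.6755, 0.0563, 0.2026]
orientation: [2.045, 2.384, 0.001]
force: [2.9, 1.1, 0.2]
opening: 0.0235
gripper_force: 20.0
```

>>> carry_out(
  rows=[
    [0,0,-0.009,0,0,0],
    [0,0,-0.019,0,0,0],
    [0,0,-0.019,0,0,0],
    [0.015,0,-0.019,0,0,0],
    [0.03,0,-0.019,0,0,0],
    [0.045,0,-0.019,0,0,0],
    [0.055,0,-0.019,0,0,0],
    [0.055,0,-0.019,0,0,0],
    [0.055,0,-0.019,0,0,0],
  ],
)

```text
t: 9.52
tool_pos: [0.6671, 0.111, 0.2208]
orientation: [2.045, 2.384, 0.001]
force: [5.3, 1.8, -3.7]
opening: 0.0235
gripper_force: 20.0
```

>>> carry_out(
  rows=[
    [0,0,0.01,0,0,0],
    [0,0,0.019,0,0,0],
    [0,0,0.019,0,0,0],
  ],
)

```text
t: 9.9
tool_pos: [0.6674, 0.1109, 0.2022]
orientation: [2.045, 2.384, 0.002]
force: [6.6, 1.7, -1.8]
opening: 0.0234
gripper_force: 20.0
```

>>> carry_out(
  rows=[
    [0,0,0,0,0,0],
    [0,0,0,0,0,0],
    [0,0,-0.03,0,0,0],
    [0,0,-0.07,0,0,0],
    [0,0,-0.1,0,0,0],
    [0,0,-0.12,0,0,0],
    [0,0,-0.12,0,0,0],
  ],
  jaw=130,
)

```text
t: 10.78
tool_pos: [0.6674, 0.1106, 0.3243]
orientation: [2.044, 2.383, 0.003]
force: [0.9, -0.8, 0.0]
opening: 0.0457
gripper_force: 0.0
```

Run:
```python
from h import *
print('handle scene',atz('scene',(277.5,213.5),.19))
c=np.cos(.1535);s=np.sin(.1535); print('model',.7268-c*.14+s*.06,.0987-s*.14-c*.06)
go(.56,.02,.33,98.8)
```

```text
handle scene [0.58925528 0.01689519 0.19      ]
model 0.5976199960270893 0.01799977339834323
t 10.78 pos [0.6674 0.1106 0.3243] ori [2.044 2.383 0.003] F [ 0.9 -0.8  0. ] open 0.0457 q [ 0.09  0.33  1.01 -0.    1.8  -0.06]
row [-0.0732, -0.1199, -0.006, 0.1, 0.1, -90.1]
```

>>> carry_out(
  rows=[
    [-0.01,-0.03,-0.006,0,0,-10],
    [-0.02,-0.06,-0.006,0,0,-20],
    [-0.04,-0.1,-0.006,0,0,-30],
    [-0.073,-0.12,-0.006,0,0,-40],
    [-0.073,-0.12,-0.006,0,0,-50],
    [-0.073,-0.12,-0.006,0,0,-60],
    [-0.073,-0.12,-0.006,0,0,-70],
    [-0.073,-0.12,-0.006,0,0,-80],
    [-0.073,-0.12,-0.006,0,0,-90],
    [-0.073,-0.12,-0.006,0,0,-90],
  ],
)

```text
t: 12.02
tool_pos: [0.5586, 0.0202, 0.3266]
orientation: [0.238, -3.13, -0.0]
force: [-0.4, -0.2, 0.3]
opening: 0.0458
gripper_force: 0.0
```

Run:
```python
from h import *
w=robot.read_camera('wrist'); save('w5.png',w)
go(.59,.017,.33,98.8)
print('pred handle top',wproj((.589,.017,.19)),wproj((.5976,.018,.19)))
for o in robot.outline_of('wrist','door_handle'): print(o['pixel'],o['conf'])
print('knob withdrawn',wproj((.667,.112,.262)))
```

```text
t 12.07 pos [0.5587 0.0202 0.3269] ori [ 0.233 -3.131 -0.   ] F [0.  1.1 0.4] open 0.0452 q [-0.06  0.01  1.36 -0.    1.77 -1.78]
row [-0.0304, -0.0078, -0.0032, 0.0, -0.1, -0.3]
pred handle top [np.float64(273.2731370331907), np.float64(221.39107198785035)] [np.float64(273.0585634454877), np.float64(228.9854357645879)]
[310.3, 242.4] 0.89
knob withdrawn [np.float64(354.8187510627142), np.float64(328.55629988198814)]
```

View pics/w5.png

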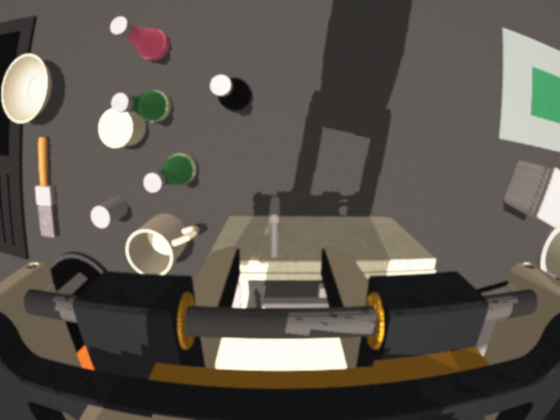

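The handle's top end is at (272,216) and its stem runs back to the door at (275,255). That puts the handle at about (0.587, 0.017). The green bottles are at (178,170) and (153,106), clear of this move. Descend on the handle with the jaws across it.

>>> carry_out(
  rows=[
    [-0.028,-0.0075,0,0,0,0],
    [-0.028,-0.0075,0.06,0,0,0],
    [-0.028,-0.0075,0.11,0,0,0],
    [-0.028,-0.0075,0.15,0,0,0],
    [-0.028,-0.0075,0.17,0,0,0],
    [-0.028,-0.0075,0.182,0,0,0],
    [-0.028,-0.0075,0.182,0,0,0],
    [-0.028,-0.0075,0.182,0,0,0],
  ],
)

```text
t: 13.12
tool_pos: [0.5893, 0.017, 0.1483]
orientation: [-0.239, 3.13, -0.001]
force: [0.0, 0.2, 0.9]
opening: 0.0457
gripper_force: 0.0
```

>>> carry_out(
  rows=[
    [0,0,0,0,0,0],
    [0,0,0,0,0,0],
    [0,0,0,0,0,0],
    [0,0,0,0,0,0],
    [0,0,0,0,0,0],
    [0,0,0,0,0,0],
  ],
  jaw=255,
  force=12,
)

```text
t: 13.88
tool_pos: [0.5881, 0.0175, 0.1464]
orientation: [-0.24, 3.132, 0.001]
force: [-0.3, 2.1, 2.0]
opening: 0.0115
gripper_force: 12.0
```

Handle held (11.5 mm). Swing the door about the hinge, first a short arc to check forces.

```bash
python3 -c "
import numpy as np
for d in range(5,96,5):
    t=np.radians(d);print(d,round(-.05+.05*np.cos(t)+.2*np.sin(t),4),round(.2+.05*np.sin(t)-.2*np.cos(t),4))"
```

```text
5 0.0172 0.0051
10 0.034 0.0117
15 0.0501 0.0198
20 0.0654 0.0292
25 0.0798 0.0399
30 0.0933 0.0518
35 0.1057 0.0648
40 0.1169 0.0789
45 0.1268 0.0939
50 0.1353 0.1097
55 0.1425 0.1262
60 0.1482 0.1433
65 0.1524 0.1608
70 0.155 0.1786
75 0.1561 0.1965
80 0.1556 0.2145
85 0.1536 0.2324
90 0.15 0.25
95 0.1449 0.2672
```

>>> carry_out(
  rows=[
    [0.0086,0.0025,0,0,0,2.5],
    [0.0172,0.0051,0,0,0,5],
    [0.034,0.0117,0,0,0,10],
    [0.05,0.0197,0,0,0,15],
    [0.05,0.0197,0,0,0,15],
  ],
)

```text
t: 14.5
tool_pos: [0.5362, 0.0328, 0.1465]
orientation: [0.17, 3.134, 0.009]
force: [7.0, 15.2, -4.7]
opening: 0.0114
gripper_force: 12.0
```

>>> carry_out(
  rows=[
    [0.0172,0.0086,0,0,0,5],
    [0.034,0.0152,0,0,0,10],
    [0.05,0.0235,0,0,0,15],
    [0.0654,0.033,0,0,0,20],
    [0.0798,0.0435,0,0,0,25],
    [0.0933,0.0555,0,0,0,30],
    [0.0933,0.0555,0,0,0,30],
  ],
)

```text
t: 15.38
tool_pos: [0.452, 0.0977, 0.1466]
orientation: [0.974, 2.98, 0.012]
force: [19.6, 13.5, -15.3]
opening: 0.0149
gripper_force: 12.0
```

>>> carry_out(
  rows=[
    [0,0.003,0,0,0,0],
    [0,0.006,0,0,0,0],
    [0,0.006,0,0,0,0],
  ],
)

```text
t: 15.75
tool_pos: [0.453, 0.0991, 0.1465]
orientation: [0.977, 2.985, 0.0]
force: [3.3, 3.2, -1.6]
opening: 0.0109
gripper_force: 12.0
```

```bash
python3 -c "
import numpy as np
for d in range(5,56,5):
    t=np.radians(d);print(d,round(-.062+.062*np.cos(t)+.2*np.sin(t),4),round(.2+.062*np.sin(t)-.2*np.cos(t),4))"
```

```text
5 0.0172 0.0062
10 0.0338 0.0138
15 0.0497 0.0229
20 0.0647 0.0333
25 0.0787 0.0449
30 0.0917 0.0578
35 0.1035 0.0717
40 0.1141 0.0866
45 0.1233 0.1024
50 0.1311 0.1189
55 0.1374 0.1361
```

Force is gone, so the hinge offset is confirmed. Continue to 95°.

>>> carry_out(
  rows=[
    [0.0172,0.0062,0,0,0,5],
    [0.0338,0.0138,0,0,0,10],
    [0.0497,0.0229,0,0,0,15],
    [0.0647,0.0333,0,0,0,20],
    [0.0787,0.0449,0,0,0,25],
    [0.0787,0.0449,0,0,0,25],
  ],
)

```text
t: 16.5
tool_pos: [0.4158, 0.1823, 0.1465]
orientation: [1.599, 2.704, 0.001]
force: [3.8, 1.5, -1.3]
opening: 0.0113
gripper_force: 12.0
```

>>> carry_out(
  rows=[
    [0.0172,0.0062,0,0,0,5],
    [0.0338,0.0138,0,0,0,10],
    [0.0497,0.0229,0,0,0,15],
    [0.0647,0.0333,0,0,0,20],
    [0.0787,0.0449,0,0,0,25],
    [0.0787,0.0449,0,0,0,25],
  ],
)

```text
t: 17.25
tool_pos: [0.4171, 0.2724, 0.1464]
orientation: [-2.145, -2.295, 0.001]
force: [-1.5, -0.0, 4.1]
opening: 0.0113
gripper_force: 12.0
```

>>> carry_out(
  rows=[
    [0,0,0,0,0,0],
    [0,0,0,0,0,0],
    [0,0,-0.04,0,0,0],
    [0,0,-0.09,0,0,0],
    [0,0,-0.15,0,0,0],
    [0,0,-0.19,0,0,0],
    [0,0,-0.19,0,0,0],
  ],
  jaw=110,
)

```text
t: 18.12
tool_pos: [0.4187, 0.2725, 0.3407]
orientation: [2.145, 2.291, 0.01]
force: [-0.1, 0.1, 0.5]
opening: 0.0529
gripper_force: 0.0
```

Run:
```python
from h import *
from scipy.optimize import least_squares
P=np.array([[.588,.0175],[.453,.0991],[.4158,.1823],[.4171,.2724]])
r=least_squares(lambda h:np.hypot(*(P-h[:2]).T)-h[2],[.617,.22,.207]).x; print('hinge',r)
print('angles',np.degrees(np.arctan2(*(P-r[:2]).T[::-1])))
print('knob',tri((286.5,221),(265,168.5))[0])
s=robot.read_state()
w=robot.read_camera('wrist');a=robot.read_camera('scene');b=robot.read_camera('top')
st()
for n,k in (('rack','wrist'),('rack','top'),('bottle1_mid','wrist'),('bottle1_mid','scene'),('bottle1_mid','top')):
    print(n,k,[(o['pixel'],round(o['conf'],2)) for o in robot.outline_of(k,n)])
save('c6.png',np.hstack([cv2.resize(a[130:330,180:380],(390,390)),cv2.resize(w,(400,300))[:,:].repeat(1,0) if 0 else cv2.copyMakeBorder(cv2.resize(w,(400,300)),0,90,0,0,cv2.BORDER_CONSTANT)]))
```

```text
hinge [0.62087709 0.2242638  0.20936847]
angles [ -99.03484604 -143.29296204 -168.43551999  166.70923153]
knob [0.67475579 0.05656175 0.26271115]
t 18.27 pos [0.4168 0.2718 0.335 ] ori [-2.147 -2.293  0.003] F [-0.3 -0.1 -0.9] open 0.0531 q [ 0.47 -0.16  1.5  -0.    1.8   0.41]
rack wrist [([388.8, 233.3], 0.75), ([306.9, 228.3], 0.73)]
rack top [([221.2, 241.0], 0.97)]
bottle1_mid wrist [([465.1, 256.3], 0.66)]
bottle1_mid scene []
bottle1_mid top []
```

View pics/c6.png

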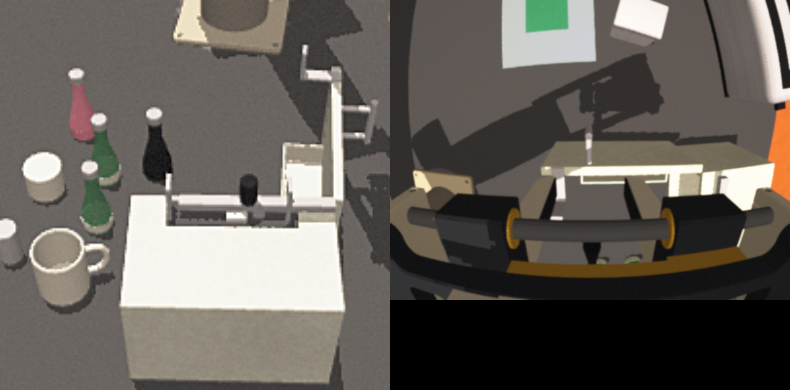

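```bash
cat >> h.py <<'E'
H=np.array([.621,.2243]); psi=np.radians(8.2); th=np.radians(94.26)
dd=np.array([np.cos(psi-np.pi/2-th),np.sin(psi-np.pi/2-th)]); nn=np.array([np.cos(psi-th),np.sin(psi-th)])
E
python3 - <<'E'
from h import *
b=robot.read_camera('top'); a=robot.read_camera('scene')
print(dd,nn)
for cam,px,z in (('scene',(325.6,203.9),.065),('scene',(345.6,205.9),.065),('top',(221.2,241),.045)):
    X=atz(cam,px,z)[:2]-H; print(cam,'along',round(X@dd,4),'n',round(X@nn,4))
np.set_printoptions(suppress=True,precision=4)
for nm in ('bottle0_mid','bottle1_mid','bottle2_mid','bottle3_mid'):
  for cam in ('scene','top'):
    for o in robot.outline_of(cam,nm):
        if o['pixels'].sum()<700:
            ys,xs=np.where(o['pixels']); im=(a if cam=='scene' else b)[o['pixels']].mean(0).round()
            print(nm,cam,o['pixel'],round(o['conf'],2),im,atz(cam,o['pixel'],.06)[:2])
c=np.vstack([cv2.resize(b[190:280,190:380],(760,360),interpolation=cv2.INTER_CUBIC)]); save('c7.png',c)
E
```

```text
[-0.99763655 -0.06871179] [ 0.06871179 -0.99763655]
scene along 0.2142 n 0.0676
scene along 0.2115 n 0.0028
top along 0.1306 n 0.0083
bottle0_mid top [405.9, 192.3] 0.39 [180. 164. 142.] [ 0.6561 -0.4188]
bottle0_mid top [330.5, 181.0] 0.27 [172. 173. 155.] [ 0.6962 -0.1637]
bottle0_mid top [241.8, 176.1] 0.26 [186. 184. 175.] [0.7138 0.1405]
bottle2_mid scene [225.8, 236.1] 0.96 [101. 116.  96.] [ 0.593  -0.1461]
bottle2_mid scene [259.6, 208.5] 0.92 [58. 56. 55.] [ 0.4629 -0.0671]
bottle2_mid top [306.6, 254.3] 0.64 [87. 86. 82.] [ 0.445  -0.0775]
bottle2_mid top [322.4, 215.4] 0.61 [ 99. 115.  94.] [ 0.5758 -0.1329]
bottle3_mid scene [232.1, 210.6] 0.72 [ 98. 116.  95.] [ 0.4867 -0.1532]
bottle3_mid scene [220.8, 184.8] 0.61 [161. 108. 115.] [ 0.3769 -0.2212]
bottle3_mid top [332.2, 244.2] 0.75 [103. 119.  98.] [ 0.4785 -0.1628]
bottle3_mid top [348.4, 277.8] 0.47 [148. 104. 107.] [ 0.3686 -0.2121]
```

View pics/c7.png

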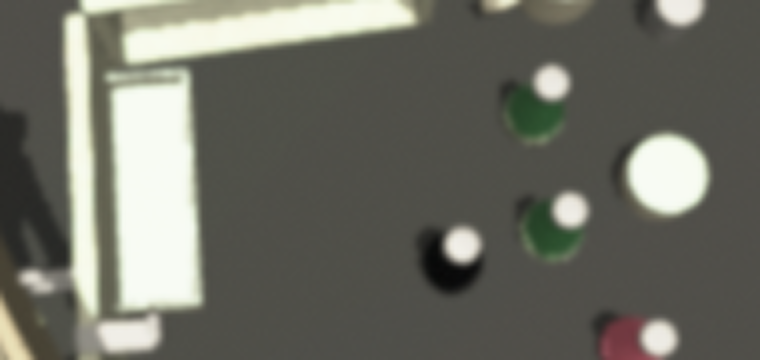

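Rack confirmed: its outer edge is at n≈0.067 and its free end at 0.214 along the door. Bottle B has been knocked and now shows at scene (230,192) and top (332,242). Bottle A has not moved. Compute both positions.

Run:
```python
from h import *
np.set_printoptions(suppress=True,precision=4)
for n,p,q in (('A',(226.2,216.7),(328,210.5)),('B',(230.3,191.6),(332.5,242.5))):
    print(n,tri(p,q),atz('scene',p,.14),atz('top',q,.14))
for q in ((215,271),(230,271),(222,276)):
    X=atz('top',q,.244)[:2]-H; print('hook along',X@dd,'n',X@nn)
go(.577,-.14,.30,3.9)
```

```text
A (array([ 0.5766, -0.1421,  0.1326]), np.float64(0.0011613809546227886)) [ 0.5828 -0.1391  0.14  ] [ 0.5751 -0.1417  0.14  ]
B (array([ 0.4738, -0.1545,  0.1342]), np.float64(0.001640224726210578)) [ 0.4793 -0.1533  0.14  ] [ 0.4728 -0.1528  0.14  ]
hook along 0.24575090985427203 n 0.010378777660194528
hook along 0.2486504835828123 n 0.052817039505041984
hook along 0.261112996962571 n 0.029605632847024655
t 19.02 pos [0.4171 0.2724 0.3364] ori [2.147 2.293 0.   ] F [ 0.4  0.2 -0.3] open 0.0532 q [ 0.48 -0.16  1.5  -0.    1.8   0.41]
row [-0.422, 0.1325, 0.0364, 0.0, -0.0, -0.1]
```

>>> carry_out(
  rows=[
    [-0.05,0.015,0,0,0,0],
    [-0.11,0.035,0,0,0,0],
    [-0.17,0.055,0,0,0,0],
    [-0.23,0.07,0,0,0,0],
    [-0.29,0.09,0.01,0,0,0],
    [-0.35,0.11,0.02,0,0,0],
    [-0.4,0.1325,0.036,0,0,0],
    [-0.424,0.1325,0.036,0,0,0],
    [-0.424,0.1325,0.036,0,0,0],
  ],
)

```text
t: 20.15
tool_pos: [0.5769, -0.1439, 0.2994]
orientation: [-2.15, -2.289, 0.001]
force: [-0.1, 0.8, -0.9]
opening: 0.0531
gripper_force: 0.0
```

Run:
```python
from h import *
np.set_printoptions(suppress=True,precision=4)
w=robot.read_camera('wrist'); s=st()
print('pred cap',wproj((.577,-.142,.14)),wproj((.577,-.142,.014)), 'B',wproj((.4745,-.154,.14)))
g=w.astype(int); m=((g.min(2)>140)).astype(np.uint8)
n,l,ss,c=cv2.connectedComponentsWithStats(m)
for i in range(1,n):
    if 60<ss[i,4]<2500: print(ss[i],c[i].round(1),watz(c[i],.138)[:2])
a=robot.read_camera('scene');b=robot.read_camera('top')
for cam in ('scene','top'):
    for o in robot.outline_of(cam,'bottle2_mid'): print(cam,o['pixel'],round(o['conf'],2))
```

```text
t 20.2 pos [ 0.577  -0.1425  0.3   ] ori [-2.149 -2.291  0.   ] F [ 0.1 -0.3  0.8] open 0.0529 q [-0.33  0.1   1.32  0.    1.73 -0.39]
pred cap [np.float64(279.8488164252659), np.float64(189.84878579421294)] [np.float64(279.9926784417266), np.float64(172.89107549645985)] B [np.float64(190.97070132528125), np.float64(194.97045047994771)]
[ 330    0   26   74 1304] [342.8  35.1] [0.6354 0.0394]
[  0  92  30  56 770] [ 16.9 130.2] [ 0.2013 -0.0726]
[ 343  176   58   57 1284] [367.2 199. ] [ 0.6795 -0.1461]
[182 184  20  21 342] [191.6 193.7] [ 0.4747 -0.1529]
[271 192  20   8 106] [280.4 195.5] [ 0.578  -0.1489]
[ 214  225   44   41 1155] [237.7 243.1] [ 0.5309 -0.2102]
[112 231  17  18 238] [120.3 239.5] [ 0.3752 -0.2184]
[321 255   7  18  88] [324.4 263.5] [ 0.6373 -0.2303]
[206 337  31  32 736] [221.3 353.7] [ 0.5082 -0.3845]
[306 338  21   8 135] [315.8 341.7] [ 0.6404 -0.3515]
scene [228.4, 237.3] 0.93
scene [259.9, 207.7] 0.59
```

>>> carry_out(
  rows=[
    [0.001,0.0005,0.05,0,0,0],
    [0.001,0.0005,0.1,0,0,0],
    [0.001,0.0005,0.145,0,0,0],
    [0.001,0.0005,0.18,0,0,0],
    [0.001,0.0005,0.2,0,0,0],
    [0.001,0.0005,0.21,0,0,0],
    [0.001,0.0005,0.21,0,0,0],
    [0.001,0.0005,0.21,0,0,0],
  ],
)

```text
t: 21.4
tool_pos: [0.5787, -0.1413, 0.0921]
orientation: [2.146, 2.291, 0.002]
force: [0.3, -0.0, 0.6]
opening: 0.0529
gripper_force: 0.0
```

>>> carry_out(
  rows=[
    [0,0,0,0,0,0],
    [0,0,0,0,0,0],
    [0,0,0,0,0,0],
    [0,0,0,0,0,0],
    [0,0,0,0,0,0],
    [0,0,0,0,0,0],
  ],
  jaw=255,
  force=25,
)

```text
t: 22.15
tool_pos: [0.5775, -0.141, 0.0905]
orientation: [2.147, 2.293, -0.0]
force: [-0.6, 0.1, 2.1]
opening: 0.0225
gripper_force: 25.0
```

>>> carry_out(
  rows=[
    [0,0,-0.02,0,0,0],
    [0,0,-0.06,0,0,0],
    [0,0,-0.11,0,0,0],
    [0,0,-0.16,0,0,0],
    [0,0,-0.16,0,0,0],
    [0,0,-0.16,0,0,0],
  ],
)

```text
t: 22.9
tool_pos: [0.5774, -0.1409, 0.2503]
orientation: [-2.147, -2.293, -0.0]
force: [-0.2, 0.6, -2.8]
opening: 0.0224
gripper_force: 25.0
```

Run:
```python
from h import *
a=robot.read_camera('scene'); 
for k,al in (('a',.073),('b',.138)):
    p=H+al*dd+.033*nn; print(k,p,np.degrees(np.arctan2(*-dd[::-1])))
p=H+.073*dd+.033*nn; go(p[0],p[1],.25,3.94)
save('c8.png',cv2.resize(a[110:290,180:380],(600,540)))
```

```text
a [0.55044002 0.18636203] 3.9400000000000164
b [0.48559364 0.18189577] 3.9400000000000164
t 22.95 pos [ 0.5768 -0.1407  0.249 ] ori [-2.146e+00 -2.292e+00  1.000e-03] F [-0.8 -0.  -2.6] open 0.0225 q [-0.33  0.1   1.41  0.    1.64 -0.39]
row [0.3281, -0.0049, -0.0007, -0.1, -0.1, -0.2]
```

View pics/c8.png

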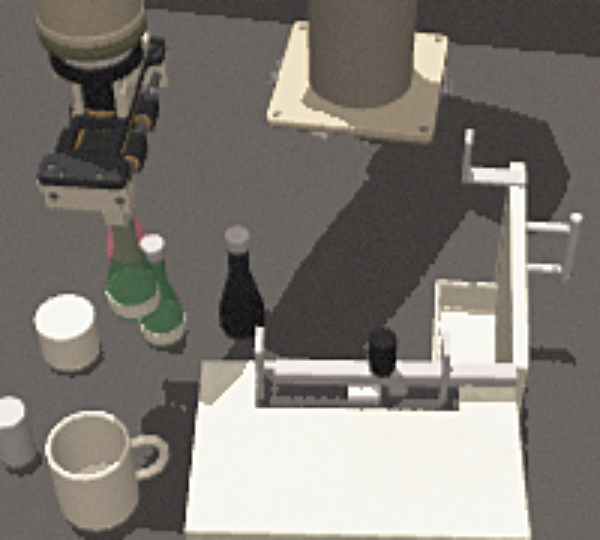

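Bottle A is held at the neck (22.5 mm) and hangs upright. Move above the rack and check before lowering.

>>> carry_out(
  rows=[
    [0.03,0,0,0,0,0],
    [0.07,-0.001,0,0,0,0],
    [0.115,-0.002,0,0,0,0],
    [0.16,-0.003,0,0,0,0],
    [0.205,-0.004,0,0,0,0],
    [0.25,-0.005,0,0,0,0],
    [0.285,-0.005,0,0,0,0],
    [0.31,-0.005,0,0,0,0],
    [0.328,-0.005,0,0,0,0],
    [0.328,-0.005,0,0,0,0],
    [0.328,-0.005,0,0,0,0],
  ],
)

```text
t: 24.32
tool_pos: [0.551, 0.1851, 0.2498]
orientation: [-2.148, -2.292, 0.002]
force: [0.7, -0.5, -2.9]
opening: 0.0222
gripper_force: 25.0
```

Run:
```python
from h import *
a=robot.read_camera('scene');b=robot.read_camera('top');go(.5504,.1864,.1165,3.94)
# door angle re-check from scene/top with predictions of rack wall corners
print('pred rack corners scene',[np.round(proj('scene',np.r_[H+al*dd+n*nn,.065]),0).tolist() for al,n in((.214,.067),(.214,.001),(.025,.067))])
X=np.r_[H+.073*dd+.033*nn]; print('bottle base pred scene',proj('scene',[.55,.186,.16]))
A=cv2.resize(a[100:260,260:420],(390,390),interpolation=cv2.INTER_CUBIC);B=cv2.resize(b[150:310,160:320],(390,390),interpolation=cv2.INTER_CUBIC);save('c9.png',np.hstack([A,B]))
```

```text
t 24.43 pos [0.5512 0.1849 0.2502] ori [ 2.149e+00  2.292e+00 -1.000e-03] F [ 0.6 -0.2 -2.7] open 0.0222 q [ 0.24  0.06  1.44 -0.    1.63  0.17]
row [0.0016, -0.0007, 0.1337, -0.0, 0.0, -0.3]
pred rack corners scene [[326.0, 204.0], [346.0, 205.0], [323.0, 250.0]]
bottle base pred scene [np.float64(337.98699491610114), np.float64(217.67816645285777)]
```

View pics/c9.png

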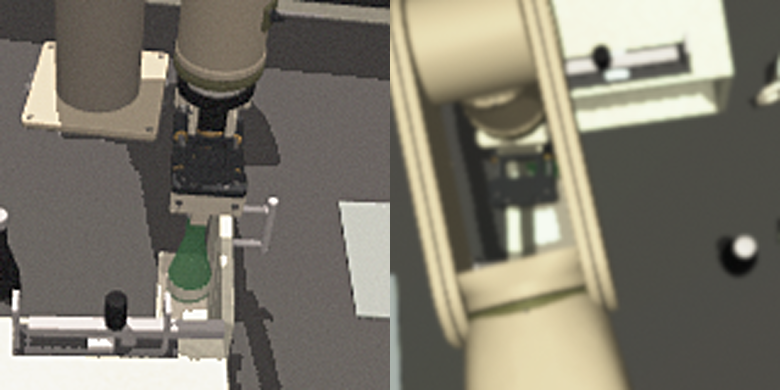

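The bottle base is at scene (338,215), where predicted over the rack. Lower it slowly.

>>> carry_out(
  rows=[
    [0.0015,-0.0005,0.02,0,0,0],
    [0.0015,-0.0005,0.045,0,0,0],
    [0.0015,-0.0005,0.07,0,0,0],
    [0.0015,-0.0005,0.09,0,0,0],
    [0.0015,-0.0005,0.105,0,0,0],
    [0.0015,-0.0005,0.115,0,0,0],
    [0.0015,-0.0005,0.12,0,0,0],
    [0.0015,-0.0005,0.125,0,0,0],
    [0.0015,-0.0005,0.125,0,0,0],
  ],
)

```text
t: 25.55
tool_pos: [0.5505, 0.1875, 0.1254]
orientation: [2.147, 2.293, 0.0]
force: [-0.2, -0.2, -2.7]
opening: 0.0226
gripper_force: 25.0
```

>>> carry_out(
  rows=[
    [0,0,0.003,0,0,0],
    [0,0,0.006,0,0,0],
    [0,0,0.009,0,0,0],
    [0,0,0.009,0,0,0],
  ],
)

```text
t: 26.05
tool_pos: [0.5502, 0.1874, 0.1159]
orientation: [-2.147, -2.293, 0.001]
force: [-0.2, -0.2, -2.7]
opening: 0.0222
gripper_force: 25.0
```

>>> carry_out(
  rows=[
    [0,0,0.0015,0,0,0],
    [0,0,0.002,0,0,0],
    [0,0,0.002,0,0,0],
  ],
)

```text
t: 26.42
tool_pos: [0.551, 0.1876, 0.1154]
orientation: [2.147, 2.292, 0.002]
force: [-1.9, -0.4, 6.3]
opening: 0.0224
gripper_force: 25.0
```

>>> carry_out(
  rows=[
    [0,0,0,0,0,0],
    [0,0,0,0,0,0],
    [0,0,0,0,0,0],
    [0,0,-0.02,0,0,0],
    [0,0,-0.05,0,0,0],
    [0,0,-0.1,0,0,0],
    [0,0,-0.15,0,0,0],
    [0,0,-0.18,0,0,0],
    [0,0,-0.18,0,0,0],
  ],
  jaw=130,
)

```text
t: 27.55
tool_pos: [0.5522, 0.1879, 0.2995]
orientation: [2.145, 2.29, 0.01]
force: [-0.7, -0.1, -0.1]
opening: 0.0454
gripper_force: 0.0
```

Run:
```python
from h import *
a=robot.read_camera('scene');go(.4745,-.153,.30,3.94)
for n in ('bottle2_mid','bottle3_mid'):
  for o in robot.outline_of('scene',n): print(n,o['pixel'],round(o['conf'],2),a[o['pixels']].mean(0).round())
P=np.r_[H+.073*dd+.033*nn]; print([np.round(proj('scene',np.r_[P,z])) for z in (.053,.165)])
save('c10.png',cv2.resize(a[130:290,200:400],(500,400),interpolation=cv2.INTER_CUBIC))
```

```text
t 27.6 pos [0.5513 0.1877 0.2967] ori [2.146 2.292 0.005] F [ 0.1 -0.  -0.5] open 0.0458 q [0.24 0.06 1.36 0.   1.71 0.17]
row [-0.3349, -0.0989, -0.0039, 0.2, -0.0, -0.2]
bottle2_mid [335.3, 222.5] 0.59 [110. 116. 103.]
bottle2_mid [261.7, 209.1] 0.56 [65. 62. 61.]
bottle3_mid [218.5, 185.8] 0.77 [163. 109. 116.]
bottle3_mid [231.4, 210.1] 0.73 [100. 116.  95.]
[array([335., 241.]), array([338., 217.])]
```

View pics/c10.png

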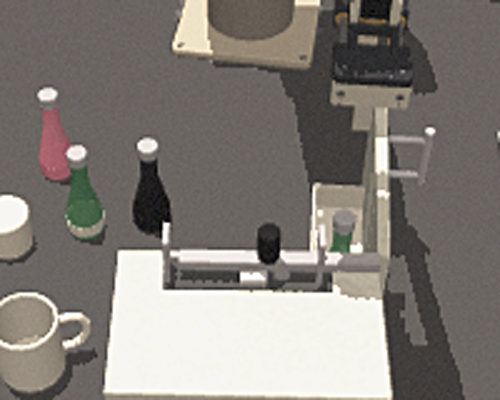

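Bottle A stands in the rack, with its cap at scene (338,217) as predicted. Now bottle B.

>>> carry_out(
  rows=[
    [-0.05,0,0,0,0,0],
    [-0.1,-0.015,0,0,0,0],
    [-0.15,-0.03,0,0,0,0],
    [-0.2,-0.05,0,0,0,0],
    [-0.25,-0.07,0,0,0,0],
    [-0.295,-0.09,0,0,0,0],
    [-0.32,-0.099,0,0,0,0],
    [-0.335,-0.099,0,0,0,0],
    [-0.335,-0.099,0,0,0,0],
    [-0.335,-0.099,0,0,0,0],
  ],
  jaw=115,
)

```text
t: 28.95
tool_pos: [0.4738, -0.1524, 0.2938]
orientation: [-2.146, -2.293, -0.0]
force: [-1.2, 0.1, -0.5]
opening: 0.0511
gripper_force: 0.0
```

Run:
```python
from h import *
np.set_printoptions(suppress=True,precision=4)
w=robot.read_camera('wrist'); s=st()
print('pred cap',wproj((.4745,-.153,.14)))
g=w.astype(int); m=((g.min(2)>120)).astype(np.uint8)
n,l,ss,c=cv2.connectedComponentsWithStats(m)
for i in range(1,n):
    if 60<ss[i,4]<2500: print(ss[i],c[i].round(1),watz(c[i],.138)[:2])
```

```text
t 29.0 pos [ 0.4739 -0.1523  0.294 ] ori [-2.145 -2.294 -0.   ] F [0.7 0.8 0.3] open 0.0511 q [-0.41 -0.17  1.59  0.    1.72 -0.48]
pred cap [np.float64(280.2851313286335), np.float64(192.1043407136182)]
[  0  31  30  13 218] [16.9 37.6] [0.0931 0.0509]
[   0   76   70   68 1932] [ 41.1 124. ] [ 0.1543 -0.0776]
[249 103  24  23 431] [260.8 113.9] [ 0.4478 -0.0684]
[417 152  17  26 175] [425.8 165.2] [ 0.6427 -0.1081]
[410 157   8  16  85] [413.5 164.3] [ 0.6264 -0.1088]
[416 176  51  57 974] [436.7 201.2] [ 0.6651 -0.15  ]
[270 193  22  12 196] [280.9 197.9] [ 0.4756 -0.16  ]
[ 284  225   44   42 1481] [305.4 245.4] [ 0.5083 -0.215 ]
[184 231  21  21 345] [193.9 240.9] [ 0.3755 -0.2191]
[389 251  24  24 440] [400.7 262.4] [ 0.6313 -0.2318]
[ 221  338   74   33 2144] [257.1 354. ] [ 0.4575 -0.3838]
```

>>> carry_out(
  rows=[
    [-0.001,0.001,0.05,0,0,0],
    [-0.001,0.001,0.1,0,0,0],
    [-0.001,0.001,0.145,0,0,0],
    [-0.001,0.001,0.18,0,0,0],
    [-0.001,0.001,0.195,0,0,0],
    [-0.001,0.001,0.203,0,0,0],
    [-0.001,0.001,0.203,0,0,0],
    [-0.001,0.001,0.203,0,0,0],
  ],
)

```text
t: 30.0
tool_pos: [0.4758, -0.1547, 0.0929]
orientation: [2.146, 2.291, 0.001]
force: [0.4, -1.1, -0.7]
opening: 0.0508
gripper_force: 0.0
```

>>> carry_out(
  rows=[
    [0,0,0,0,0,0],
    [0,0,0,0,0,0],
    [0,0,0,0,0,0],
    [0,0,0,0,0,0],
    [0,0,0,0,0,0],
    [0,0,0,0,0,0],
  ],
  jaw=255,
  force=25,
)

```text
t: 30.75
tool_pos: [0.4747, -0.1543, 0.0915]
orientation: [2.147, 2.293, -0.0]
force: [-0.5, 0.1, 1.7]
opening: 0.022
gripper_force: 25.0
```

>>> carry_out(
  rows=[
    [0,0,-0.02,0,0,0],
    [0,0,-0.06,0,0,0],
    [0,0,-0.11,0,0,0],
    [0,0,-0.16,0,0,0],
    [0,0,-0.19,0,0,0],
    [0,0,-0.19,0,0,0],
    [0,0,-0.19,0,0,0],
  ],
)

```text
t: 31.62
tool_pos: [0.474, -0.154, 0.2791]
orientation: [-2.146, -2.291, 0.001]
force: [-1.1, 0.4, -2.9]
opening: 0.0221
gripper_force: 25.0
```

Run:
```python
from h import *
go(.4856,.182,.28,3.94)
```

```text
t 31.62 pos [ 0.474  -0.154   0.2791] ori [-2.146e+00 -2.291e+00  1.000e-03] F [-1.1  0.4 -2.9] open 0.0221 q [-0.42 -0.16  1.61 -0.    1.7  -0.48]
row [0.3345, 0.0336, -0.0005, -0.1, -0.1, -0.2]
```

>>> carry_out(
  rows=[
    [0.03,0.003,0,0,0,0],
    [0.07,0.007,0,0,0,0],
    [0.115,0.011,0,0,0,0],
    [0.16,0.016,0,0,0,0],
    [0.205,0.021,0,0,0,0],
    [0.25,0.026,0,0,0,0],
    [0.285,0.03,0,0,0,0],
    [0.315,0.0335,0,0,0,0],
    [0.3345,0.0335,0,0,0,0],
    [0.3345,0.0335,0,0,0,0],
    [0.3345,0.0335,0,0,0,0],
    [0.3345,0.0335,0,0,0,0],
  ],
)

```text
t: 33.12
tool_pos: [0.4864, 0.1807, 0.2813]
orientation: [2.149, 2.291, -0.0]
force: [0.2, -0.1, -2.0]
opening: 0.0228
gripper_force: 25.0
```

Run:
```python
from h import *
go(.4856,.182,.1265,3.94)
```

```text
t 33.12 pos [0.4864 0.1807 0.2813] ori [ 2.149  2.291 -0.   ] F [ 0.2 -0.1 -2. ] open 0.0228 q [ 0.26 -0.11  1.56 -0.    1.69  0.19]
row [0.0013, -0.0007, 0.1548, 0.0, 0.0, -0.3]
```

>>> carry_out(
  rows=[
    [0.001,-0.0005,0.03,0,0,0],
    [0.001,-0.0005,0.065,0,0,0],
    [0.001,-0.0005,0.095,0,0,0],
    [0.001,-0.0005,0.12,0,0,0],
    [0.001,-0.0005,0.135,0,0,0],
    [0.001,-0.0005,0.145,0,0,0],
    [0.001,-0.0005,0.152,0,0,0],
    [0.001,-0.0005,0.154,0,0,0],
    [0.001,-0.0005,0.154,0,0,0],
  ],
)

```text
t: 34.25
tool_pos: [0.486, 0.1828, 0.1279]
orientation: [2.147, 2.293, 0.001]
force: [-0.0, -0.2, -2.2]
opening: 0.0224
gripper_force: 25.0
```

>>> carry_out(
  rows=[
    [0,0,0.003,0,0,0],
    [0,0,0.006,0,0,0],
    [0,0,0.009,0,0,0],
    [0,0,0.009,0,0,0],
  ],
)

```text
t: 34.75
tool_pos: [0.4853, 0.1826, 0.1179]
orientation: [-2.147, -2.293, 0.001]
force: [-0.9, -0.1, -3.3]
opening: 0.022
gripper_force: 25.0
```

>>> carry_out(
  rows=[
    [0,0,0.0015,0,0,0],
    [0,0,0.002,0,0,0],
    [0,0,0.002,0,0,0],
  ],
)

```text
t: 35.12
tool_pos: [0.4858, 0.1827, 0.1165]
orientation: [2.147, 2.293, 0.0]
force: [0.2, 0.3, -1.1]
opening: 0.0224
gripper_force: 25.0
```

>>> carry_out(
  rows=[
    [0,0,0,0,0,0],
    [0,0,0,0,0,0],
    [0,0,0,0,0,0],
    [0,0,-0.02,0,0,0],
    [0,0,-0.05,0,0,0],
    [0,0,-0.1,0,0,0],
    [0,0,-0.15,0,0,0],
    [0,0,-0.2,0,0,0],
    [0,0,-0.22,0,0,0],
    [0,0,-0.22,0,0,0],
  ],
  jaw=130,
)

```text
t: 36.38
tool_pos: [0.4866, 0.183, 0.3384]
orientation: [2.146, 2.291, 0.005]
force: [-0.0, -0.1, -0.7]
opening: 0.0452
gripper_force: 0.0
```

Run:
```python
from h import *
a=robot.read_camera('scene');go(.417,.2722,.335,3.94)
for n in ('bottle0_mid','bottle1_mid','bottle2_mid','bottle3_mid'):
  for o in robot.outline_of('scene',n): print(n,o['pixel'],round(o['conf'],2),a[o['pixels']].mean(0).round())
for al in (.073,.138):
  P=H+al*dd+.033*nn; print([np.round(proj('scene',np.r_[P,z])) for z in (.025,.165)])
```

```text
t 36.42 pos [0.4859 0.1828 0.3365] ori [2.147e+00 2.293e+00 1.000e-03] F [-0.8  0.5 -0.8] open 0.0451 q [ 0.26 -0.1   1.45 -0.    1.79  0.2 ]
row [0.0938, -0.0629, 0.0014, 0.1, -0.0, -0.2]
bottle2_mid [259.0, 211.3] 0.64 [57. 55. 54.]
bottle2_mid [338.4, 224.5] 0.55 [112. 121. 106.]
bottle3_mid [217.5, 185.4] 0.81 [163. 106. 114.]
bottle3_mid [339.3, 210.5] 0.52 [ 97. 110.  93.]
[array([334., 247.]), array([338., 217.])]
[array([335., 230.]), array([339., 200.])]
```

Both bottles stand upright in the rack. Regrip the handle.

>>> carry_out(
  rows=[
    [0.04,-0.025,0,0,0,0],
    [0.0935,-0.063,0,0,0,0],
    [0.0935,-0.063,0,0,0,0],
    [0.0935,-0.063,0,0,0,0],
    [0.0935,-0.063,0.05,0,0,0],
    [0.0935,-0.063,0.1,0,0,0],
    [0.0935,-0.063,0.14,0,0,0],
    [0.0935,-0.063,0.17,0,0,0],
    [0.0935,-0.063,0.188,0,0,0],
    [0.0935,-0.063,0.188,0,0,0],
    [0.0935,-0.063,0.188,0,0,0],
  ],
)

```text
t: 38.0
tool_pos: [0.4177, 0.272, 0.1498]
orientation: [2.148, 2.292, 0.003]
force: [-0.7, 0.2, 0.5]
opening: 0.0456
gripper_force: 0.0
```

>>> carry_out(
  rows=[
    [0,0,0,0,0,0],
    [0,0,0,0,0,0],
    [0,0,0,0,0,0],
    [0,0,0,0,0,0],
    [0,0,0,0,0,0],
    [0,0,0,0,0,0],
  ],
  jaw=255,
  force=12,
)

```text
t: 38.75
tool_pos: [0.417, 0.2719, 0.1485]
orientation: [2.147, 2.293, 0.001]
force: [2.1, 0.2, 0.4]
opening: 0.0113
gripper_force: 12.0
```

```bash
python3 -c "
import numpy as np
for d in range(4,49,4):
    t=-np.radians(d);print(-d,round(-.062+.062*np.cos(t)+.2*np.sin(t),4),round(.2+.062*np.sin(t)-.2*np.cos(t),4))"
```

```text
-4 -0.0141 -0.0038
-8 -0.0284 -0.0067
-12 -0.0429 -0.0085
-16 -0.0575 -0.0093
-20 -0.0721 -0.0091
-24 -0.0867 -0.0079
-28 -0.1012 -0.0057
-32 -0.1154 -0.0025
-36 -0.1294 0.0018
-40 -0.1431 0.0069
-44 -0.1563 0.0131
-48 -0.1691 0.0201
```

Swing shut gently (bottles aboard), with a slow start and finish in each arc.

>>> carry_out(
  rows=[
    [-0.007,-0.002,0,0,0,-2],
    [-0.0141,-0.0038,0,0,0,-4],
    [-0.0211,-0.0053,0,0,0,-6],
    [-0.0284,-0.0067,0,0,0,-8],
    [-0.0356,-0.0077,0,0,0,-10],
    [-0.0429,-0.0085,0,0,0,-12],
    [-0.0502,-0.009,0,0,0,-14],
    [-0.0575,-0.0093,0,0,0,-16],
    [-0.0648,-0.0093,0,0,0,-18],
    [-0.0721,-0.0091,0,0,0,-20],
    [-0.0794,-0.0086,0,0,0,-22],
    [-0.0867,-0.0079,0,0,0,-24],
  ],
)

```text
t: 40.25
tool_pos: [0.4153, 0.1849, 0.1485]
orientation: [1.622, 2.689, 0.002]
force: [5.3, 0.9, -2.9]
opening: 0.0115
gripper_force: 12.0
```

>>> carry_out(
  rows=[
    [-0.007,-0.002,0,0,0,-2],
    [-0.0141,-0.0038,0,0,0,-4],
    [-0.0211,-0.0053,0,0,0,-6],
    [-0.0284,-0.0067,0,0,0,-8],
    [-0.0356,-0.0077,0,0,0,-10],
    [-0.0429,-0.0085,0,0,0,-12],
    [-0.0502,-0.009,0,0,0,-14],
    [-0.0575,-0.0093,0,0,0,-16],
    [-0.0648,-0.0093,0,0,0,-18],
    [-0.0721,-0.0091,0,0,0,-20],
    [-0.0794,-0.0086,0,0,0,-22],
    [-0.0867,-0.0079,0,0,0,-24],
  ],
)

```text
t: 41.75
tool_pos: [0.4487, 0.1052, 0.1485]
orientation: [1.027, 2.968, 0.004]
force: [6.5, 4.5, -1.7]
opening: 0.0115
gripper_force: 12.0
```

>>> carry_out(
  rows=[
    [-0.007,-0.001,0,0,0,-2],
    [-0.0141,-0.0028,0,0,0,-4],
    [-0.0211,-0.0043,0,0,0,-6],
    [-0.0284,-0.0057,0,0,0,-8],
    [-0.0356,-0.0067,0,0,0,-10],
    [-0.0429,-0.0075,0,0,0,-12],
    [-0.0502,-0.008,0,0,0,-14],
    [-0.0575,-0.0083,0,0,0,-16],
    [-0.0648,-0.0083,0,0,0,-18],
    [-0.0721,-0.0081,0,0,0,-20],
    [-0.0794,-0.0076,0,0,0,-22],
    [-0.0867,-0.0069,0,0,0,-24],
  ],
)

```text
t: 43.25
tool_pos: [0.5118, 0.0456, 0.1485]
orientation: [-0.388, -3.118, -0.001]
force: [0.3, 1.2, 1.4]
opening: 0.0112
gripper_force: 12.0
```

>>> carry_out(
  rows=[
    [-0.007,-0.002,0,0,0,-2],
    [-0.0141,-0.0038,0,0,0,-4],
    [-0.0211,-0.0053,0,0,0,-6],
    [-0.0284,-0.0067,0,0,0,-8],
    [-0.0356,-0.0077,0,0,0,-10],
    [-0.0429,-0.0085,0,0,0,-12],
    [-0.0502,-0.009,0,0,0,-14],
    [-0.0575,-0.0093,0,0,0,-16],
    [-0.0575,-0.0093,0,0,0,-16],
  ],
)

```text
t: 44.38
tool_pos: [0.5655, 0.0224, 0.1485]
orientation: [-0.048, 3.141, 0.001]
force: [0.8, -0.1, 2.4]
opening: 0.0116
gripper_force: 12.0
```

>>> carry_out(
  rows=[
    [-0.007,-0.002,0,0,0,-2],
    [-0.0141,-0.0038,0,0,0,-4],
    [-0.0211,-0.0053,0,0,0,-6],
    [-0.0235,-0.0057,0,0,0,-6.5],
    [-0.0235,-0.0057,0,0,0,-6.5],
  ],
)

```text
t: 45.0
tool_pos: [0.5882, 0.0175, 0.1484]
orientation: [0.227, -3.132, -0.001]
force: [-4.5, 2.2, 6.1]
opening: 0.0117
gripper_force: 12.0
```

>>> carry_out(
  rows=[
    [-0.002,0,0,0,0,0],
    [-0.004,0,0,0,0,0],
    [-0.004,0,0,0,0,0],
  ],
)

```text
t: 45.38
tool_pos: [0.5902, 0.0177, 0.148]
orientation: [0.226, -3.128, -0.0]
force: [-12.8, 0.2, 10.8]
opening: 0.0114
gripper_force: 12.0
```

>>> carry_out(
  rows=[
    [0.002,0,0,0,0,0],
    [0.002,0,0,0,0,0],
    [0.002,0,0,0,0,0],
    [0.002,0,-0.04,0,0,0],
    [0.002,0,-0.09,0,0,0],
    [0.002,0,-0.14,0,0,0],
    [0.002,0,-0.185,0,0,0],
    [0.002,0,-0.185,0,0,0],
    [0.002,0,-0.185,0,0,0],
  ],
  jaw=140,
)

```text
t: 46.5
tool_pos: [0.5908, 0.0174, 0.3327]
orientation: [0.226, -3.133, 0.0]
force: [-0.2, -0.1, -0.3]
opening: 0.0422
gripper_force: 0.0
```

Run:
```python
from h import *
go(.667,.111,.33,8.5)
```

```text
t 46.5 pos [0.5908 0.0174 0.3327] ori [ 0.226 -3.133  0.   ] F [-0.2 -0.1 -0.3] open 0.0422 q [-0.06  0.1   1.26 -0.    1.78 -1.77]
row [-0.0889, 0.0817, 0.0027, -0.0, -0.0, 89.8]
```

>>> carry_out(
  rows=[
    [-0.01,0.01,0,0,0,10],
    [-0.02,0.02,0,0,0,20],
    [-0.03,0.03,0,0,0,30],
    [-0.04,0.04,0,0,0,40],
    [-0.05,0.05,0,0,0,50],
    [-0.06,0.06,0,0,0,60],
    [-0.075,0.07,0,0,0,70],
    [-0.089,0.0815,0,0,0,80],
    [-0.089,0.0815,0,0,0,89.8],
    [-0.089,0.0815,0,0,0,89.8],
    [-0.089,0.0815,0,0,0,89.8],
  ],
)

```text
t: 47.88
tool_pos: [0.6667, 0.1107, 0.3321]
orientation: [-2.046, -2.382, 0.002]
force: [0.7, -0.3, -0.0]
opening: 0.042
gripper_force: 0.0
```

Run:
```python
from h import *
w=robot.read_camera('wrist');b=robot.read_camera('top')
go(.6675,.111,.203,8.5)
print('knob pred',wproj((.667,.112,.22)),wproj((.667,.112,.262)))
m=(w.max(2)<22).astype(np.uint8); n,l,ss,c=cv2.connectedComponentsWithStats(m)
for i in range(1,n):
    if 200<ss[i,4]<3000 and abs(c[i][0]-280)<60: print(ss[i],c[i])
save('c14.png',np.hstack([w[60:400,150:430],cv2.resize(b[110:260,190:340],(340,340),interpolation=cv2.INTER_CUBIC)]))
```

```text
t 47.98 pos [0.6669 0.1107 0.3329] ori [-2.049e+00 -2.381e+00  1.000e-03] F [-0.4  0.1 -0.1] open 0.0418 q [ 0.09  0.34  0.98 -0.    1.82 -0.06]
row [0.0002, 0.0007, 0.1299, -0.0, -0.0, 0.1]
knob pred [np.float64(280.06747411231026), np.float64(198.6968043601323)] [np.float64(280.0076684318769), np.float64(209.93206245697166)]
[271 192  22  30 502] [281.10756972 206.53585657]
[224 254  17  54 397] [233.97984887 285.83123426]
[320 255  17  53 377] [326.70291777 285.75862069]
```

View pics/c14.png

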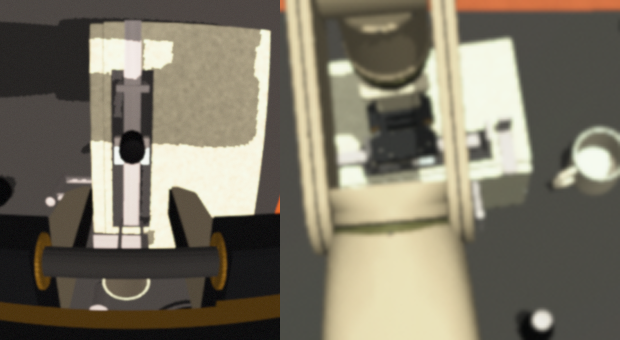

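The knob is at (281,206), as predicted, and the door is flush with the front. Grip, lift, shoot and lower.

>>> carry_out(
  rows=[
    [0,0.0005,0.05,0,0,0],
    [0,0.0005,0.09,0,0,0],
    [0,0.0005,0.115,0,0,0],
    [0,0.0005,0.125,0,0,0],
    [0,0.0005,0.13,0,0,0],
    [0,0.0005,0.13,0,0,0],
    [0,0.0005,0.13,0,0,0],
  ],
)

```text
t: 48.85
tool_pos: [0.6684, 0.111, 0.2049]
orientation: [2.05, 2.378, 0.002]
force: [-0.1, 0.2, 0.0]
opening: 0.0421
gripper_force: 0.0
```

>>> carry_out(
  rows=[
    [0,0,0,0,0,0],
    [0,0,0,0,0,0],
    [0,0,0,0,0,0],
    [0,0,0,0,0,0],
    [0,0,0,0,0,0],
  ],
  jaw=255,
  force=20,
)

```text
t: 49.48
tool_pos: [0.6678, 0.111, 0.2036]
orientation: [2.051, 2.379, 0.001]
force: [0.2, -0.2, 2.0]
opening: 0.0235
gripper_force: 20.0
```

>>> carry_out(
  rows=[
    [0,0,-0.009,0,0,0],
    [0,0,-0.019,0,0,0],
    [0,0,-0.019,0,0,0],
    [-0.015,0,-0.019,0,0,0],
    [-0.03,0,-0.019,0,0,0],
    [-0.043,0,-0.019,0,0,0],
    [-0.052,0,-0.019,0,0,0],
    [-0.056,0,-0.019,0,0,0],
    [-0.056,0,-0.019,0,0,0],
    [-0.056,0,-0.019,0,0,0],
  ],
)

```text
t: 50.72
tool_pos: [0.6757, 0.0557, 0.2223]
orientation: [2.051, 2.379, -0.001]
force: [1.0, 0.4, -3.9]
opening: 0.0235
gripper_force: 20.0
```

>>> carry_out(
  rows=[
    [0,0,0.01,0,0,0],
    [0,0,0.019,0,0,0],
    [0,0,0.02,0,0,0],
    [0,0,0.02,0,0,0],
  ],
)

```text
t: 51.22
tool_pos: [0.676, 0.0556, 0.203]
orientation: [2.051, 2.379, 0.001]
force: [0.2, 0.7, 3.6]
opening: 0.0235
gripper_force: 20.0
```

>>> carry_out(
  rows=[
    [-0.002,0,0,0,0,0],
    [-0.003,0,0,0,0,0],
    [-0.003,0,0,0,0,0],
  ],
)

```text
t: 51.6
tool_pos: [0.6761, 0.0548, 0.2029]
orientation: [-2.049, -2.379, -0.004]
force: [-3.3, 7.4, 5.9]
opening: 0.0235
gripper_force: 20.0
```

>>> carry_out(
  rows=[
    [0.002,0,0,0,0,0],
    [0.002,0,0,0,0,0],
    [0.002,0,0,0,0,0],
    [0.002,0,0,0,0,0],
    [0.002,0,-0.03,0,0,0],
    [0.002,0,-0.07,0,0,0],
    [0.002,0,-0.12,0,0,0],
    [0.002,-0.05,-0.16,0,0,0],
    [0.002,-0.1,-0.16,0,0,0],
    [0.002,-0.15,-0.16,0,0,0],
    [0.002,-0.15,-0.16,0,0,0],
  ],
  jaw=130,
)

```text
t: 52.98
tool_pos: [0.5251, 0.0322, 0.363]
orientation: [2.052, 2.378, 0.001]
force: [0.3, -0.1, 0.6]
opening: 0.0457
gripper_force: 0.0
```

Run:
```python
from h import *
a0=cv2.imread('pics/s0.png')[:,:,::-1]; a=robot.read_camera('scene'); st()
d=np.abs(a.astype(int)-a0).max(2)
# knob blob now vs start, and cupboard region differences
for im in (a0,a):
    m=(im[205:245,270:310].max(2)<40).astype(np.uint8); n,l,ss,c=cv2.connectedComponentsWithStats(m); i=1+ss[1:,4].argmax(); print(ss[i],c[i].round(1))
print('mean diff roof/front strip',d[215:245,245:335].mean())
for n in ('jar','mug','salt','bowl','tin','brush','bottle3_mid','bottle2_mid','door_handle'):
    print(n,[(np.round(o['pixel']).tolist(),round(o['conf'],2)) for o in robot.outline_of('scene',n)][:3])
```

```text
t 53.02 pos [0.5268 0.0323 0.3631] ori [2.051e+00 2.377e+00 2.000e-03] F [ 0.  -0.7  1.5] open 0.0454 q [-0.04 -0.07  1.37 -0.    1.84 -0.18]
[12 18  9 12 75] [15.9 23.9]
[12 18  8 12 76] [15.6 24.1]
mean diff roof/front strip 13.97888888888889
jar [([203.0, 223.0], 0.68)]
mug [([213.0, 266.0], 0.93)]
salt [([181.0, 251.0], 0.51), ([274.0, 231.0], 0.4)]
bowl [([143.0, 199.0], 0.93), ([135.0, 248.0], 0.3)]
tin [([444.0, 240.0], 0.88)]
brush [([133.0, 246.0], 0.88), ([182.0, 253.0], 0.32)]
bottle3_mid [([220.0, 187.0], 0.59)]
bottle2_mid []
door_handle [([255.0, 230.0], 0.56)]
```

The knob is back at its starting pixel position, the bystanders have not moved, and no green bottle is left on the worktop. Hand in.

```bash
python3 -c "
from plant import robot
print(robot.close_job())"
```

```text
the job is handed in; nothing more can be done
None
```

I put both green bottles upright in the door rack, shut the door, shot the bolt home and down, and handed the job in at about 53 s. The hand-in returned no verdict. The last camera look showed the knob at its starting place, the other things unmoved and no green bottle on the worktop; the bottles were last seen, upright, before the door shut.

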